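# Put the calibration weights back in their seats

### The arm

A 6-joint arm with a two-finger parallel gripper is mounted at the origin on the work surface. World frame = base frame: x ahead of the robot, y to its left, z up, the work surface at z = 0. Lengths are in m, angles in rad, forces in N, time in s.
With the tool pointing down it reaches from about 0.35 to 0.975 m from the base axis. Payload 4.9 kg.
Tool frame: the origin (TCP) lies midway between the tips of the shut fingers; the grasp point (between the pads) lies 19 mm behind it; z points along the fingers, y is the direction in which the jaws open and shut (so a half turn about z gives the same grasp; the last joint's range is limited). The gripper opens to 85 mm and grips with 20 to 120 N. Pads are 22 mm wide; open, the fingers measure 114 mm over their backs; the gripper's body (76 mm by 85 mm) begins 54 mm behind the grasp point. The pads swing forward as they close: fully open they stand 13 mm farther back than shut.
Start: joints at [1.182, 0.053, 1.613, -0, 1.476, -0.119], TCP at [0.167, 0.602, 0.231] pointing down, gripper open.
Joint ranges: [-3.01, 3.01], [-1.01, 2.22], [0.06, 2.58], [-1.02, 4.17], [0.09, 2.62], [-3.14, 3.14]. Speed limits (rad/s): [2.57, 2.57, 3.14, 3.14, 3.14, 3.14].

### API

Orientations are given as a unit quaternion [w, x, y, z].
In Python, from plant import * gives the robot as it stands.
- The arm moves only by the tool step_arm, never from a script. Its argument "rows" is a list of rows, each an object of numbers: "claw": the closure, from -1 (fully open) to 1 (shut), so that 0 is half open; "x", "y", "z": the shift along the tool's x, y, z scaled (see below); "wx", "wy", "wz": the turn, a rotation vector about the tool's x, y, z scaled (see below). A call has exactly 8 rows; each row is the pose to reach, as a shift and turn from the pose commanded when the call began, along the tool's axes at that moment; what a row does not reach only later rows make up. The controller multiplies each number of a shift by 0.1 m and each number of a turn by 2 rad. A row lasts 1/8 s, in which the tool goes at most 62.5 mm and 10.7 degrees, less where a joint would pass 70% of its speed; a pose out of reach is approached as far as the arm can. A call with a number of a shift or a turn outside -1 to 1 is refused whole. A call with a gripper value outside its range is refused whole. The fingers move at their own pace and stop on an object; the grip force is fixed at half the most. Time passes only in rows, so rows that repeat a pose let the fingers close, or fill a call up. It gives the time, the measured TCP pose, the force and the opening at its end, in the units of the state.
- state(): the state, without advancing time (a new reading comes with each control period).
- grab_frame(name): name is "scene" or "top"; returns the picture (420x560x3 uint8, red, green, blue); there is no depth.
- get_calibration(name): a dict with "fov_y" (degrees; the focal length in pixels is half the picture's height over the tangent of half this angle, whatever the lens; pixels are square), "cx", "cy" (the principal point, pixels), "T" (4x4, takes a point from camera to world coordinates). Camera axes: x right, y down, z forward; pixel columns grow to the right and rows downward; lengths in m; the calibration is good to about 2 mm. A picture is of the moment at which its call begins. get_calibration takes no time and is no camera call.
- job_done(): hands the job in, once; it reports no verdict.
The state is a dict: "time": time; "joint_pos": joint angles; "joint_vel": joint speeds; "joint_efforts": joint torques, N m; "tool_pos": TCP position; "tool_rot": TCP orientation; "contact_force": force on the tool from outside, world axes, zero at the start; "ft_torque": the same for the moment, N m; "gripper_width": opening from 0.0 (shut) to 1.0 (fully open).
Only numpy, scipy, OpenCV 4.12 (cv2) and the standard library are available. Lean on these libraries where they do the work, as an engineer would, in place of code of your own. Each camera call takes 0.05 s, during which the arm holds its last target.

### The job

The pressure test is over: take the pile of four ring weights off the carrier plate and put each one back in its own round seat, the smallest weight in the smallest seat and so on up to the largest, each lying flat inside the rim. Set them down gently, do not drop any, and leave the pressure gauge where it lies.

Things in the scene. Friction and masses are not known exactly. Their poses are not given: they have to be found in the camera images.
- weight_32: the smallest ring weight: plain bright steel disc 32 mm in diameter, 18 mm thick, with a 14 mm hole through its middle; at the start it is number 1 from the top of the pile of four on the carrier plate (underside about 64 mm above the bench). Origin: centre of its underside; z is its axis, up. Grip it across its outside from above. About 0.09 kg.
- weight_44: the second smallest ring weight: plain bright steel disc 44 mm in diameter, 18 mm thick, with a 14 mm hole through its middle; at the start it is number 2 from the top of the pile of four on the carrier plate (underside about 46 mm above the bench). Origin: centre of its underside; z is its axis, up. Grip it across its outside from above. About 0.19 kg.
- weight_56: the second largest ring weight: plain bright steel disc 56 mm in diameter, 18 mm thick, with a 14 mm hole through its middle; at the start it is number 3 from the top of the pile of four on the carrier plate (underside about 28 mm above the bench). Origin: centre of its underside; z is its axis, up. Grip it across its outside from above. About 0.32 kg.
- weight_68: the largest ring weight: plain bright steel disc 68 mm in diameter, 18 mm thick, with a 14 mm hole through its middle; at the start it is number 4 from the top of the pile of four on the carrier plate (underside about 10 mm above the bench). Origin: centre of its underside; z is its axis, up. Grip it across its outside from above. About 0.49 kg.
- seat_32: the smallest seat, fixed to the bench: round, shallow plastic dish with a black rim and a cork-brown floor, outside diameter 58 mm, recess 50 mm across, so that the 32 mm weight lies in it with 9 mm to spare all round; its floor is 4 mm and its rim 7 mm above the bench. Origin: centre of its underside, at bench height; z up.
- seat_44: the second smallest seat, fixed to the bench: round, shallow plastic dish with a black rim and a cork-brown floor, outside diameter 70 mm, recess 62 mm across, so that the 44 mm weight lies in it with 9 mm to spare all round; its floor is 4 mm and its rim 7 mm above the bench. Origin: centre of its underside, at bench height; z up.
- seat_56: the second largest seat, fixed to the bench: round, shallow plastic dish with a black rim and a cork-brown floor, outside diameter 82 mm, recess 74 mm across, so that the 56 mm weight lies in it with 9 mm to spare all round; its floor is 4 mm and its rim 7 mm above the bench. Origin: centre of its underside, at bench height; z up.
- seat_68: the largest seat, fixed to the bench: round, shallow plastic dish with a black rim and a cork-brown floor, outside diameter 94 mm, recess 86 mm across, so that the 68 mm weight lies in it with 9 mm to spare all round; its floor is 4 mm and its rim 7 mm above the bench. Origin: centre of its underside, at bench height; z up.
- carrier: the carrier plate, fixed to the bench: plain flat aluminium disc, 92 mm in diameter, its top 10 mm above the bench, on which the four weights are piled in order of size, largest at the bottom, each within about 4 mm of the middle of the plate. Origin: centre of its underside, at bench height; z up.
- gauge: a dial pressure gauge lying loose on its back, to be left alone: dark round case 64 mm in diameter and 30 mm high with a white dial on top, and a brass stem that reaches 66 mm from the middle along its -x. Origin: centre of the underside of the case; z up.
Not all that is in view belongs to the job. Leave any green look-alike of the weight_32 alone. What is shaped like the weight_44 but turquoise is not meant.

How it is judged:
At the end, for the whole second after the job is handed in: Each of the four weights lies flat (within 0.06 rad) on the floor of the seat of its own size (underside within about 3 mm of the floor's height), its centre within 10.5 mm of the seat's centre, released and at rest; the gauge is within 15 mm of where it lay (horizontal distance between weight_32 and seat_32 below 0.0105 m and z of weight_32 in the frame of seat_32 between 0.001 and 0.0065 m and angle between each of weight_32, weight_44, weight_56, weight_68's own z axis and vertical below 0.06 rad and linear speed of each of weight_32, weight_44, weight_56, weight_68 below 0.01 m/s and horizontal distance between weight_44 and seat_44 below 0.0105 m and z of weight_44 in the frame of seat_44 between 0.001 and 0.0065 m and horizontal distance between weight_56 and seat_56 below 0.0105 m and z of weight_56 in the frame of seat_56 between 0.001 and 0.0065 m and horizontal distance between weight_68 and seat_68 below 0.0105 m and z of weight_68 in the frame of seat_68 between 0.001 and 0.0065 m and distance of gauge from where it was at the start of the episode below 0.015 m); the robot touches nothing.
It fails at once if the smallest weight is dropped: it falls freely faster than 0.6 m/s (about 18 mm of fall) (linear speed of weight_32 above 0.6 m/s and contact force between the fingers and weight_32 below 0.05 N).
It fails at once if the second smallest weight is dropped: it falls freely faster than 0.6 m/s (about 18 mm of fall) (linear speed of weight_44 above 0.6 m/s and contact force between the fingers and weight_44 below 0.05 N).
It fails at once if the second largest weight is dropped: it falls freely faster than 0.6 m/s (about 18 mm of fall) (linear speed of weight_56 above 0.6 m/s and contact force between the fingers and weight_56 below 0.05 N).
It fails at once if the largest weight is dropped: it falls freely faster than 0.6 m/s (about 18 mm of fall) (linear speed of weight_68 above 0.6 m/s and contact force between the fingers and weight_68 below 0.05 N).
It fails at once if the pressure gauge is pushed more than 15 mm (distance of gauge from where it was at the start of the episode above 0.015 m).
It also fails if it takes over 99 s, if anything falls off the work surface, if the arm or the gripper's body presses on something with over 40 N, if the wrist force passes 120 N, or if a joint passes its speed limit or range.

## Working session

There is one attempt and no reset: what is moved stays moved. The work goes in short steps, Python scripts to look and compute and a tool call to move; the robot and the scene stay as the last step left them, time stands still between calls to the robot, and variables do not carry over. Pictures are saved under pics/ and viewed, and the job is handed in when it is done.

Besides the shell and the picture viewer there is one more tool, called after "Request:" as name(argument=value, ...) on one line, values as JSON. step_arm: Moves the arm, as the interface text tells. Shifts and turns lie within -1 to 1; 1 stands for 0.1 m of shift or 2 rad of turn. Its arguments: {"type":"object","properties":{"rows":{"type":"array"}},"required":["rows"]}

```bash
mkdir -p pics; python3 - <<'E'
from plant import *
import cv2
for n in ("scene","top"):
    im=grab_frame(n); cv2.imwrite(f"pics/{n}0.png",im[:,:,::-1]); c=get_calibration(n); print(n,c)
s=state(); print(s)
E
```

```text
scene {'fov_y': 53.40287579368652, 'cx': 274.78972141552015, 'cy': 203.9862507855814, 'T': array([[ 0.10427698,  0.66924867, -0.73568508,  1.16080414],
       [ 0.99451201, -0.07648558,  0.07138494, -0.06598181],
       [-0.00849502, -0.73909145, -0.67355153,  0.60003636],
       [ 0.        ,  0.        ,  0.        ,  1.        ]])}
top {'fov_y': 43.41092018734943, 'cx': 279.6875780757062, 'cy': 208.4652898148855, 'T': array([[ 0.03102456, -0.99385541,  0.10624919,  0.45460293],
       [-0.99950683, -0.03136469, -0.00153139,  0.00644331],
       [ 0.00485445, -0.10614928, -0.99433835,  1.32134838],
       [ 0.        ,  0.        ,  0.        ,  1.        ]])}
{'time': 0.1, 'joint_pos': array([ 1.18199612e+00,  5.32733604e-02,  1.61416171e+00, -4.09445187e-06,
        1.47599608e+00, -1.19002322e-01]), 'joint_vel': array([ 0.00082485, -0.00044952, -0.00315278,  0.00050967, -0.00046948,
        0.00041002]), 'joint_efforts': array([-2.28674274e-06, -3.94902420e+01, -3.71363819e+01, -1.42423009e-04,
        3.92306509e-03, -1.29349382e-05]), 'tool_pos': array([0.16637199, 0.60186384, 0.2301938 ]), 'tool_rot': array([-2.28926783e-04,  1.34489921e-01,  9.90914535e-01, -8.90291377e-04]), 'contact_force': array([0.01506928, 0.34741469, 0.30977192]), 'ft_torque': array([0.01495044, 0.10078743, 0.01705816]), 'gripper_width': 1.0043997139123306}
```

View pics/scene0.png

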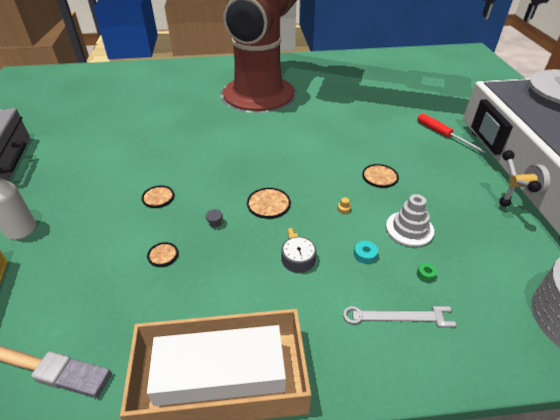

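View pics/top0.png

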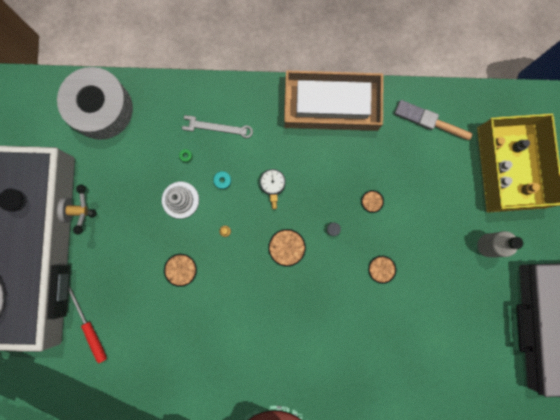

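Top view: the pile is at (180,199). The seats are at (287,248), (180,270), (382,269) and (372,201). The gauge is at (272,182), with its stem pointing down to (274,207). Next I'll measure these in both views.

```bash
cat > h.py <<'E'
import numpy as np, cv2
from plant import *
def ray(n,u,v):
    c=get_calibration(n); f=210/np.tan(np.radians(c['fov_y'])/2)
    d=c['T'][:3,:3]@np.array([(u-c['cx'])/f,(v-c['cy'])/f,1]); return c['T'][:3,3],d
def onz(n,u,v,z):
    o,d=ray(n,u,v); return (o+d*(z-o[2])/d[2])
def proj(n,p):
    c=get_calibration(n); f=210/np.tan(np.radians(c['fov_y'])/2)
    q=c['T'][:3,:3].T@(np.array(p)-c['T'][:3,3]); return q[:2]/q[2]*f+[c['cx'],c['cy']]
def metric_fit(n,cnt,z):
    "contour -> plane z -> min enclosing circle/ellipse (mm)"
    P=np.array([onz(n,u,v,z)[:2] for u,v in cnt.reshape(-1,2)])*1000
    e=cv2.fitEllipse(P.astype(np.float32)); return e
E
python3 - <<'E'
from h import *
for n in ("scene","top"):
    im=cv2.imread(f"pics/{n}0.png"); hsv=cv2.cvtColor(im,cv2.COLOR_BGR2HSV)
    for name,m,z in (("cork",cv2.inRange(hsv,(5,80,80),(22,255,255)),.004),
       ("white/grey",cv2.inRange(hsv,(0,0,75),(180,45,255)),.01)):
        cs,_=cv2.findContours(m,cv2.RETR_EXTERNAL,cv2.CHAIN_APPROX_NONE)
        for c in cs:
            if 80<cv2.contourArea(c)<3000:
                (x,y),(a,b),t=metric_fit(n,c,z); 
                u=c.reshape(-1,2).mean(0)
                if 0.3<x/1000<0.9 and abs(y)<450: print(n,name,u.round(),"xy %.1f %.1f axes %.1f %.1f"%(x,y,a,b))
im=cv2.imread("pics/top0.png")[165:235,145:215]; a=cv2.resize(im,(560,560),interpolation=cv2.INTER_CUBIC); cv2.imwrite("pics/pt.png",a)
im=cv2.imread("pics/scene0.png")[185:250,380:445]; a=cv2.resize(im,(560,560),interpolation=cv2.INTER_CUBIC); cv2.imwrite("pics/ps.png",a)
E
```

```text
scene cork [ 18. 358.] xy 810.9 -426.3 axes 20.6 88.2
scene cork [162. 254.] xy 622.8 -227.5 axes 48.1 49.2
scene cork [344. 206.] xy 531.4 141.4 axes 23.7 47.0
scene cork [268. 202.] xy 500.8 -15.8 axes 83.8 85.0
scene cork [157. 196.] xy 453.5 -253.6 axes 59.7 61.2
scene cork [380. 175.] xy 437.8 246.8 axes 71.4 73.6
scene white/grey [ 71. 374.] xy 846.6 -339.5 axes 47.6 133.4
scene white/grey [404. 316.] xy 806.6 177.4 axes 37.3 201.9
scene white/grey [551. 302.] xy 805.5 423.0 axes 41.0 201.2
scene white/grey [298. 250.] xy 646.9 27.3 axes 62.5 63.2
scene white/grey [213. 215.] xy 535.2 -131.4 axes 30.5 31.9
scene white/grey [412. 222.] xy 598.3 261.8 axes 84.4 156.1Traceback (most recent call last):
  File "<stdin>", line 9, in <module>
  File "h.py", line 13, in metric_fit
    P=np.array([onz(n,u,v,z)[:2] for u,v in cnt.reshape(-1,2)])*1000
                ~~~^^^^^^^^^
  File "h.py", line 7, in onz
    o,d=ray(n,u,v); return (o+d*(z-o[2])/d[2])
        ~~~^^^^^^^
  File "h.py", line 4, in ray
    c=get_calibration(n); f=210/np.tan(np.radians(c['fov_y'])/2)
ValueError: time passes only in moves, steps and waits
```

Calibration calls are rate-limited, so I'll cache the result.

```bash
cat > h.py <<'E'
import numpy as np, cv2, functools
import plant
from plant import *
get_calibration=functools.lru_cache(None)(plant.get_calibration)
def ray(n,u,v):
    c=get_calibration(n); f=210/np.tan(np.radians(c['fov_y'])/2)
    d=c['T'][:3,:3]@np.array([(u-c['cx'])/f,(v-c['cy'])/f,1]); return c['T'][:3,3],d
def onz(n,u,v,z):
    o,d=ray(n,u,v); return (o+d*(z-o[2])/d[2])
def proj(n,p):
    c=get_calibration(n); f=210/np.tan(np.radians(c['fov_y'])/2)
    q=c['T'][:3,:3].T@(np.array(p)-c['T'][:3,3]); return q[:2]/q[2]*f+[c['cx'],c['cy']]
def metric_fit(n,cnt,z):
    P=np.array([onz(n,u,v,z)[:2] for u,v in cnt.reshape(-1,2)])*1000
    return cv2.fitEllipse(P.astype(np.float32))
E
python3 - <<'E'
from h import *
for n in ("top",):
    im=cv2.imread(f"pics/{n}0.png"); hsv=cv2.cvtColor(im,cv2.COLOR_BGR2HSV)
    for name,m,z in (("cork",cv2.inRange(hsv,(5,80,80),(22,255,255)),.004),
       ("white/grey",cv2.inRange(hsv,(0,0,75),(180,45,255)),.01)):
        cs,_=cv2.findContours(m,cv2.RETR_EXTERNAL,cv2.CHAIN_APPROX_NONE)
        for c in cs:
            if 80<cv2.contourArea(c)<3000:
                (x,y),(a,b),t=metric_fit(n,c,z); 
                u=c.reshape(-1,2).mean(0)
                if 0.3<x/1000<0.9 and abs(y)<450: print(n,name,u.round(),"xy %.1f %.1f axes %.1f %.1f"%(x,y,a,b))
im=cv2.imread("pics/top0.png")[165:235,145:215]; a=cv2.resize(im,(560,560),interpolation=cv2.INTER_CUBIC); cv2.imwrite("pics/pt.png",a)
im=cv2.imread("pics/scene0.png")[185:250,380:445]; a=cv2.resize(im,(560,560),interpolation=cv2.INTER_CUBIC); cv2.imwrite("pics/ps.png",a)
E
```

```text
top cork [382. 269.] xy 451.8 -253.8 axes 62.3 62.6
top cork [180. 270.] xy 435.0 246.9 axes 74.4 74.8
top cork [287. 247.] xy 498.8 -15.8 axes 86.3 86.9
top cork [372. 201.] xy 621.6 -227.3 axes 50.5 51.2
top cork [453. 129.] xy 811.7 -434.1 axes 19.8 119.4
top white/grey [334. 229.] xy 548.4 -131.2 axes 28.5 28.6
top white/grey [180. 200.] xy 609.3 254.8 axes 91.6 92.5
top white/grey [272. 181.] xy 662.5 25.5 axes 61.3 62.0
top white/grey [214. 127.] xy 799.1 181.6 axes 34.9 204.1
top white/grey [417. 114.] xy 847.6 -339.3 axes 43.5 131.6
top white/grey [333.  98.] xy 882.6 -124.3 axes 105.6 229.6
```

View pics/pt.png

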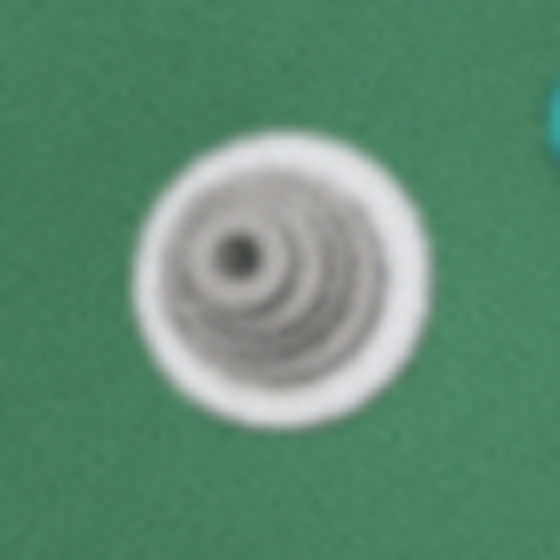

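View pics/ps.png

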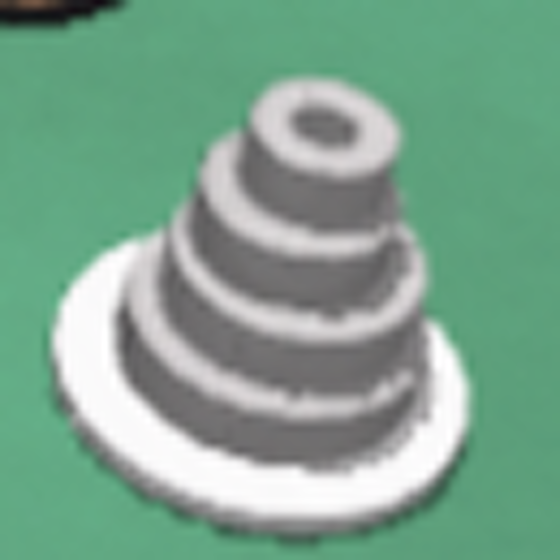

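```bash
python3 - <<'E'
from h import *
print(onz("top",174.6,196.7,.082),onz("scene",380+325*65/560-.5,185+127*65/560-.5,.082))
print("tcp",proj("top",[.167,.602,.23]),proj("scene",[.167,.602,.23]))
# stove corners heights: scene px vs top px
def tri(a,b):
    o1,d1=ray("scene",*a);o2,d2=ray("top",*b)
    t=np.linalg.lstsq(np.c_[d1,-d2],o2-o1,rcond=None)[0]; return (o1+t[0]*d1+o2+t[1]*d2)/2
print("valve",tri((520,180),(75,210)),"stove",tri((480,85),(45,347)))
E
```

```text
[0.60717028 0.25391058 0.082     ] [0.61200745 0.25313744 0.082     ]
tcp [-25.46513943 400.22456517] [503.77232833  24.19551709]
valve [0.56750406 0.48766246 0.07053734] stove [0.25948625 0.52469294 0.11839415]
```

Request:
step_arm(rows=[{"x":-0.3,"y":-0.15,"z":-0.3,"wx":0,"wy":0,"wz":-0.07,"claw":-1},{"x":-0.6,"y":-0.3,"z":-0.3,"wx":0,"wy":0,"wz":-0.1355,"claw":-0.2},{"x":-1,"y":-0.6,"z":-0.3,"wx":0,"wy":0,"wz":-0.1355,"claw":-0.2},{"x":-1,"y":-0.8,"z":-0.3,"wx":0,"wy":0,"wz":-0.1355,"claw":-0.2},{"x":-1,"y":-1,"z":-0.3,"wx":0,"wy":0,"wz":-0.1355,"claw":-0.2},{"x":-1,"y":-1,"z":-0.3,"wx":0,"wy":0,"wz":-0.1355,"claw":-0.2},{"x":-1,"y":-1,"z":-0.3,"wx":0,"wy":0,"wz":-0.1355,"claw":-0.2},{"x":-1,"y":-1,"z":-0.3,"wx":0,"wy":0,"wz":-0.1355,"claw":-0.2}])

```text
time: 1.1
tool_pos: [0.2363, 0.4798, 0.2611]
tool_rot: [-0.0, -0.001, 1.0, -0.0]
contact_force: [0.3, -0.4, -0.6]
gripper_width: 0.602
```

Request:
step_arm(rows=[{"x":-0.3,"y":-0.2,"z":0,"wx":0,"wy":0,"wz":0,"claw":-0.2},{"x":-0.6,"y":-0.4,"z":0,"wx":0,"wy":0,"wz":0,"claw":-0.2},{"x":-1,"y":-0.75,"z":0,"wx":0,"wy":0,"wz":0,"claw":-0.2},{"x":-1,"y":-0.75,"z":0,"wx":0,"wy":0,"wz":0,"claw":-0.2},{"x":-1,"y":-0.75,"z":0,"wx":0,"wy":0,"wz":0,"claw":-0.2},{"x":-1,"y":-0.75,"z":0,"wx":0,"wy":0,"wz":0,"claw":-0.2},{"x":-1,"y":-0.75,"z":0,"wx":0,"wy":0,"wz":0,"claw":-0.2},{"x":-1,"y":-0.75,"z":0,"wx":0,"wy":0,"wz":0,"claw":-0.2}])

```text
time: 2.1
tool_pos: [0.3359, 0.4049, 0.2613]
tool_rot: [-0.0, -0.001, 1.0, 0.0]
contact_force: [-0.8, -0.4, -0.7]
gripper_width: 0.601
```

Request:
step_arm(rows=[{"x":-0.3,"y":-0.2,"z":0,"wx":0,"wy":0,"wz":0,"claw":-0.2},{"x":-0.6,"y":-0.4,"z":0,"wx":0,"wy":0,"wz":0,"claw":-0.2},{"x":-1,"y":-0.75,"z":0,"wx":0,"wy":0,"wz":0,"claw":-0.2},{"x":-1,"y":-0.75,"z":0,"wx":0,"wy":0,"wz":0,"claw":-0.2},{"x":-1,"y":-0.75,"z":0,"wx":0,"wy":0,"wz":0,"claw":-0.2},{"x":-1,"y":-0.75,"z":0,"wx":0,"wy":0,"wz":0,"claw":-0.2},{"x":-1,"y":-0.75,"z":0,"wx":0,"wy":0,"wz":0,"claw":-0.2},{"x":-1,"y":-0.75,"z":0,"wx":0,"wy":0,"wz":0,"claw":-0.2}])

```text
time: 3.1
tool_pos: [0.436, 0.3301, 0.2614]
tool_rot: [0.0, -0.001, 1.0, 0.0]
contact_force: [-0.6, 0.6, 0.1]
gripper_width: 0.601
```

Request:
step_arm(rows=[{"x":-0.3,"y":-0.2,"z":0.1,"wx":0,"wy":0,"wz":0,"claw":-0.2},{"x":-0.6,"y":-0.4,"z":0.3,"wx":0,"wy":0,"wz":0,"claw":-0.2},{"x":-1,"y":-0.75,"z":0.5,"wx":0,"wy":0,"wz":0,"claw":-0.2},{"x":-1,"y":-0.75,"z":0.8,"wx":0,"wy":0,"wz":0,"claw":-0.2},{"x":-1,"y":-0.75,"z":1,"wx":0,"wy":0,"wz":0,"claw":-0.2},{"x":-1,"y":-0.75,"z":1,"wx":0,"wy":0,"wz":0,"claw":-0.2},{"x":-1,"y":-0.75,"z":1,"wx":0,"wy":0,"wz":0,"claw":-0.2},{"x":-1,"y":-0.75,"z":1,"wx":0,"wy":0,"wz":0,"claw":-0.2}])

```text
time: 4.1
tool_pos: [0.5372, 0.2554, 0.1631]
tool_rot: [0.001, -0.001, 1.0, 0.0]
contact_force: [-0.3, 0.2, 0.0]
gripper_width: 0.596
```

Request:
step_arm(rows=[{"x":-0.4,"y":0,"z":0,"wx":0,"wy":0,"wz":0,"claw":-0.2},{"x":-0.725,"y":-0.02,"z":0,"wx":0,"wy":0,"wz":0,"claw":-0.2},{"x":-0.725,"y":-0.02,"z":0.2,"wx":0,"wy":0,"wz":0,"claw":-0.2},{"x":-0.725,"y":-0.02,"z":0.4,"wx":0,"wy":0,"wz":0,"claw":-0.2},{"x":-0.725,"y":-0.02,"z":0.4,"wx":0,"wy":0,"wz":0,"claw":-0.2},{"x":-0.725,"y":-0.02,"z":0.4,"wx":0,"wy":0,"wz":0,"claw":-0.2},{"x":-0.725,"y":-0.02,"z":0.4,"wx":0,"wy":0,"wz":0,"claw":-0.2},{"x":-0.725,"y":-0.02,"z":0.4,"wx":0,"wy":0,"wz":0,"claw":-0.2}])

```text
time: 5.1
tool_pos: [0.6094, 0.253, 0.1223]
tool_rot: [0.001, -0.001, 1.0, 0.0]
contact_force: [-1.1, 0.7, -0.7]
gripper_width: 0.602
```

```bash
python3 - <<'E'
from h import *
a=[cv2.resize(grab_frame("scene")[130:270,330:520,::-1],(570,420),interpolation=cv2.INTER_CUBIC)]
cv2.imwrite("pics/a1.png",a[0]); print(state()['tool_pos'])
E
```

```text
[0.60938291 0.25292759 0.12211307]
```

View pics/a1.png

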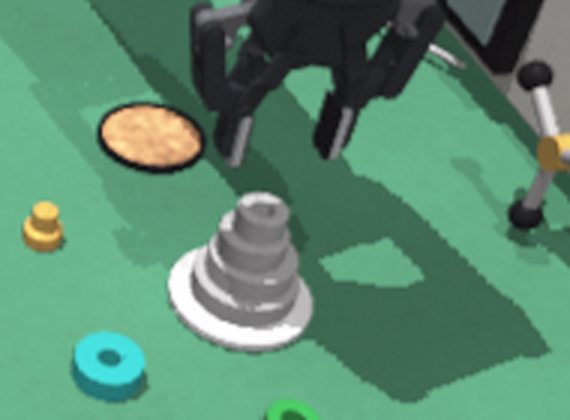

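```bash
python3 - <<'E'
from h import *
for p in ([.6094,.2529,.1255],[.6094,.2529+.0255,.1255],[.6094,.2529-.0255,.1255],[.6095,.2535,.082]): print((proj("scene",p)-[330,130])*3)
E
```

```text
[275.85064071 150.47731444]
[317.13893803 147.39302858]
[234.36090952 153.57664765]
[260.80104698 205.00874961]
```

Request:
step_arm(rows=[{"x":0,"y":0,"z":0.2,"wx":0,"wy":0,"wz":0,"claw":-0.2},{"x":0,"y":0,"z":0.35,"wx":0,"wy":0,"wz":0,"claw":-0.2},{"x":0,"y":0,"z":0.45,"wx":0,"wy":0,"wz":0,"claw":-0.2},{"x":0,"y":0,"z":0.525,"wx":0,"wy":0,"wz":0,"claw":-0.2},{"x":0,"y":0,"z":0.525,"wx":0,"wy":0,"wz":0,"claw":-0.2},{"x":0,"y":0,"z":0.525,"wx":0,"wy":0,"wz":0,"claw":0},{"x":0,"y":0,"z":0.525,"wx":0,"wy":0,"wz":0,"claw":0.15},{"x":0,"y":0,"z":0.525,"wx":0,"wy":0,"wz":0,"claw":0.25}])

```text
time: 6.15
tool_pos: [0.6097, 0.2533, 0.0697]
tool_rot: [0.001, -0.001, 1.0, 0.001]
contact_force: [1.1, 1.3, 0.7]
gripper_width: 0.374
```

```bash
python3 - <<'E'
from h import *
a=[cv2.resize(grab_frame("scene")[130:270,330:520,::-1],(570,420),interpolation=cv2.INTER_CUBIC)]
cv2.imwrite("pics/a2.png",a[0]); print(state()['tool_pos'])
E
```

```text
[0.60964495 0.2532833  0.06969344]
```

View pics/a2.png

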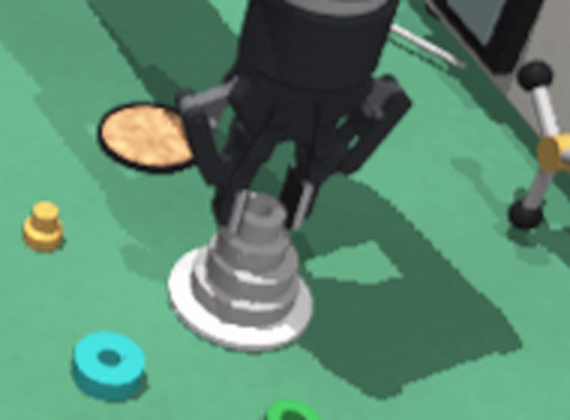

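Request:
step_arm(rows=[{"x":0,"y":0,"z":0,"wx":0,"wy":0,"wz":0,"claw":1},{"x":0,"y":0,"z":0,"wx":0,"wy":0,"wz":0,"claw":1},{"x":0,"y":0,"z":-0.05,"wx":0,"wy":0,"wz":0,"claw":1},{"x":0,"y":0,"z":-0.2,"wx":0,"wy":0,"wz":0,"claw":1},{"x":0,"y":-0.2,"z":-0.3,"wx":0,"wy":0,"wz":0,"claw":1},{"x":0,"y":-0.5,"z":-0.3,"wx":0,"wy":0,"wz":0,"claw":1},{"x":0,"y":-0.8,"z":-0.3,"wx":0,"wy":0,"wz":0,"claw":1},{"x":0,"y":-1,"z":-0.3,"wx":0,"wy":0,"wz":0,"claw":1}])

```text
time: 7.2
tool_pos: [0.6092, 0.1505, 0.0994]
tool_rot: [0.0, 0.0, 1.0, -0.0]
contact_force: [-0.2, -0.3, -1.5]
gripper_width: 0.343
```

```bash
python3 - <<'E'
from h import *
im=grab_frame("scene")[:,:,::-1]
cv2.imwrite("pics/a3.png",im); print(state()['tool_pos'])
E
```

```text
[0.6093149  0.14875731 0.09917317]
```

View pics/a3.png

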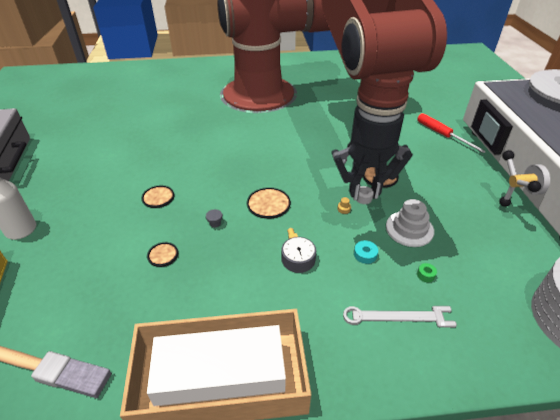

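Request:
step_arm(rows=[{"x":0,"y":-0.15,"z":0,"wx":0,"wy":0,"wz":0,"claw":1},{"x":0,"y":-0.3,"z":0,"wx":0,"wy":0,"wz":0,"claw":1},{"x":0,"y":-0.4,"z":0,"wx":0,"wy":0,"wz":0,"claw":1},{"x":0,"y":-0.5,"z":0,"wx":0,"wy":0,"wz":0,"claw":1},{"x":0,"y":-0.65,"z":0,"wx":0,"wy":0,"wz":0,"claw":1},{"x":0,"y":-0.8,"z":0,"wx":0,"wy":0,"wz":0,"claw":1},{"x":0,"y":-0.9,"z":0,"wx":0,"wy":0,"wz":0,"claw":1},{"x":0,"y":-1,"z":0,"wx":0,"wy":0,"wz":0,"claw":1}])

```text
time: 8.25
tool_pos: [0.6093, 0.052, 0.0988]
tool_rot: [-0.0, -0.0, 1.0, 0.0]
contact_force: [-0.4, -0.7, 0.0]
gripper_width: 0.341
```

Request:
step_arm(rows=[{"x":0,"y":-0.1,"z":0,"wx":0,"wy":0,"wz":0,"claw":1},{"x":0,"y":-0.25,"z":0,"wx":0,"wy":0,"wz":0,"claw":1},{"x":0,"y":-0.4,"z":0,"wx":0,"wy":0,"wz":0,"claw":1},{"x":0,"y":-0.5,"z":0,"wx":0,"wy":0,"wz":0,"claw":1},{"x":0,"y":-0.65,"z":0,"wx":0,"wy":0,"wz":0,"claw":1},{"x":0,"y":-0.8,"z":0,"wx":0,"wy":0,"wz":0,"claw":1},{"x":0,"y":-0.9,"z":0,"wx":0,"wy":0,"wz":0,"claw":1},{"x":0,"y":-1,"z":0,"wx":0,"wy":0,"wz":0,"claw":1}])

```text
time: 9.25
tool_pos: [0.6094, -0.0479, 0.0988]
tool_rot: [-0.0, -0.001, 1.0, 0.0]
contact_force: [0.0, -0.0, -1.4]
gripper_width: 0.339
```

Request:
step_arm(rows=[{"x":0,"y":-0.1,"z":0,"wx":0,"wy":0,"wz":0,"claw":1},{"x":0,"y":-0.25,"z":0,"wx":0,"wy":0,"wz":0,"claw":1},{"x":0,"y":-0.4,"z":0,"wx":0,"wy":0,"wz":0,"claw":1},{"x":0,"y":-0.5,"z":0,"wx":0,"wy":0,"wz":0,"claw":1},{"x":0,"y":-0.65,"z":0,"wx":0,"wy":0,"wz":0,"claw":1},{"x":0,"y":-0.8,"z":0,"wx":0,"wy":0,"wz":0,"claw":1},{"x":0,"y":-0.9,"z":0,"wx":0,"wy":0,"wz":0,"claw":1},{"x":0,"y":-1,"z":0,"wx":0,"wy":0,"wz":0,"claw":1}])

```text
time: 10.25
tool_pos: [0.6095, -0.1479, 0.0988]
tool_rot: [-0.0, -0.001, 1.0, 0.0]
contact_force: [-0.3, 0.6, -1.5]
gripper_width: 0.342
```

Request:
step_arm(rows=[{"x":-0.125,"y":-0.3,"z":0,"wx":0,"wy":0,"wz":0,"claw":1},{"x":-0.125,"y":-0.6,"z":0.1,"wx":0,"wy":0,"wz":0,"claw":1},{"x":-0.125,"y":-0.79,"z":0.3,"wx":0,"wy":0,"wz":0,"claw":1},{"x":-0.125,"y":-0.79,"z":0.5,"wx":0,"wy":0,"wz":0,"claw":1},{"x":-0.125,"y":-0.79,"z":0.6,"wx":0,"wy":0,"wz":0,"claw":1},{"x":-0.125,"y":-0.79,"z":0.65,"wx":0,"wy":0,"wz":0,"claw":1},{"x":-0.125,"y":-0.79,"z":0.65,"wx":0,"wy":0,"wz":0,"claw":1},{"x":-0.125,"y":-0.79,"z":0.65,"wx":0,"wy":0,"wz":0,"claw":1}])

```text
time: 11.25
tool_pos: [0.6228, -0.2261, 0.0348]
tool_rot: [0.001, -0.001, 1.0, -0.0]
contact_force: [1.2, 0.4, -0.8]
gripper_width: 0.341
```

```bash
python3 - <<'E'
from h import *
a=cv2.resize(grab_frame("scene")[200:290,100:240,::-1],(700,450),interpolation=cv2.INTER_CUBIC)
cv2.imwrite("pics/a4.png",a); s=state(); print(s['tool_pos'],s['contact_force'])
E
```

```text
[ 0.62284905 -0.22619013  0.03483974] [-0.19551512  0.12703784 -0.8707296 ]
```

View pics/a4.png

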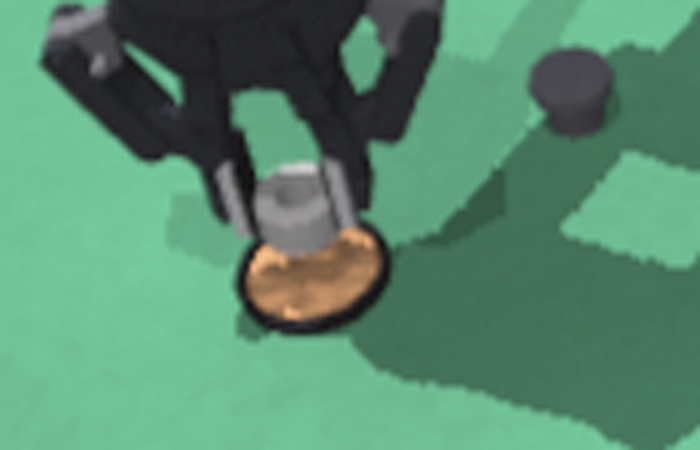

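Request:
step_arm(rows=[{"x":0,"y":0,"z":0.1,"wx":0,"wy":0,"wz":0,"claw":1},{"x":0,"y":0,"z":0.15,"wx":0,"wy":0,"wz":0,"claw":1},{"x":0,"y":0,"z":0.2,"wx":0,"wy":0,"wz":0,"claw":1},{"x":0,"y":0,"z":0.23,"wx":0,"wy":0,"wz":0,"claw":1},{"x":0,"y":0,"z":0.25,"wx":0,"wy":0,"wz":0,"claw":1},{"x":0,"y":0,"z":0.25,"wx":0,"wy":0,"wz":0,"claw":1},{"x":0,"y":0,"z":0.25,"wx":0,"wy":0,"wz":0,"claw":1},{"x":0,"y":0,"z":0.25,"wx":0,"wy":0,"wz":0,"claw":1}])

```text
time: 12.3
tool_pos: [0.6221, -0.2262, 0.0102]
tool_rot: [-0.0, -0.001, 1.0, 0.0]
contact_force: [-3.8, 1.7, 6.1]
gripper_width: 0.339
```

Request:
step_arm(rows=[{"x":0,"y":0,"z":0,"wx":0,"wy":0,"wz":0,"claw":0.1},{"x":0,"y":0,"z":0,"wx":0,"wy":0,"wz":0,"claw":-0.2},{"x":0,"y":0,"z":0,"wx":0,"wy":0,"wz":0,"claw":-0.2},{"x":0,"y":0,"z":-0.1,"wx":0,"wy":0,"wz":0,"claw":-0.2},{"x":0,"y":0,"z":-0.3,"wx":0,"wy":0,"wz":0,"claw":-0.2},{"x":0,"y":0.2,"z":-0.6,"wx":0,"wy":0,"wz":0,"claw":-0.45},{"x":0,"y":0.5,"z":-0.9,"wx":0,"wy":0,"wz":0,"claw":-0.45},{"x":0,"y":0.9,"z":-1,"wx":0,"wy":0,"wz":0,"claw":-0.45}])

```text
time: 13.3
tool_pos: [0.6242, -0.1366, 0.114]
tool_rot: [0.003, 0.0, 1.0, -0.001]
contact_force: [0.7, -0.4, -0.7]
gripper_width: 0.728
```

```bash
python3 - <<'E'
from h import *
im=grab_frame("scene")[:,:,::-1]; cv2.imwrite("pics/sc5.png",im)
t=grab_frame("top")[:,:,::-1]; cv2.imwrite("pics/top5.png",t)
a=cv2.resize(im[150:290,100:240],(400,400),interpolation=cv2.INTER_CUBIC)
b=cv2.resize(im[185:250,380:445],(400,400),interpolation=cv2.INTER_CUBIC)
cv2.imwrite("pics/a5.png",np.hstack([a,b])); s=state(); print(s['tool_pos'])
E
```

```text
[ 0.62381141 -0.13362002  0.1129948 ]
```

View pics/a5.png

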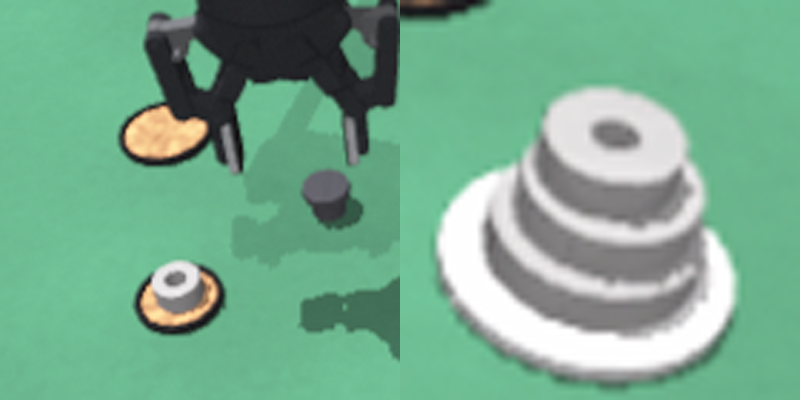

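```bash
python3 - <<'E'
from h import *
print(onz("scene",380+215*65/400-.5,185+135*65/400-.5,.064), onz("scene",100+176*.35-.5,150+279*.35-.5,.022))
a=cv2.resize(cv2.imread("pics/top5.png")[165:235,145:215],(560,560),interpolation=cv2.INTER_CUBIC); cv2.imwrite("pics/pt5.png",a)
E
```

```text
[0.61205409 0.25181048 0.064     ] [ 0.62355629 -0.22627734  0.022     ]
```

View pics/pt5.png

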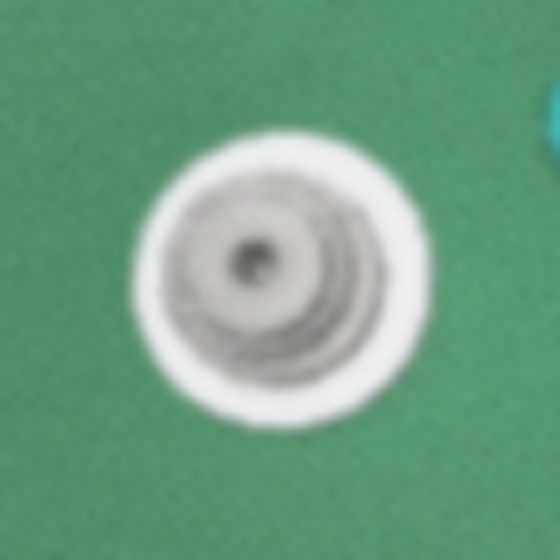

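Request:
step_arm(rows=[{"x":0,"y":0.1,"z":0,"wx":0,"wy":0,"wz":0,"claw":-0.45},{"x":0,"y":0.25,"z":0,"wx":0,"wy":0,"wz":0,"claw":-0.45},{"x":0,"y":0.4,"z":0,"wx":0,"wy":0,"wz":0,"claw":-0.45},{"x":0,"y":0.5,"z":0,"wx":0,"wy":0,"wz":0,"claw":-0.45},{"x":0,"y":0.65,"z":0,"wx":0,"wy":0,"wz":0,"claw":-0.45},{"x":0,"y":0.8,"z":0,"wx":0,"wy":0,"wz":0,"claw":-0.45},{"x":0,"y":0.9,"z":0,"wx":0,"wy":0,"wz":0,"claw":-0.45},{"x":0,"y":1,"z":0,"wx":0,"wy":0,"wz":0,"claw":-0.45}])

```text
time: 14.4
tool_pos: [0.6219, -0.0355, 0.1088]
tool_rot: [0.0, -0.001, 1.0, -0.0]
contact_force: [-0.4, 0.2, 0.9]
gripper_width: 0.731
```

Request:
step_arm(rows=[{"x":0,"y":0.1,"z":0,"wx":0,"wy":0,"wz":0,"claw":-0.45},{"x":0,"y":0.25,"z":0,"wx":0,"wy":0,"wz":0,"claw":-0.45},{"x":0,"y":0.4,"z":0,"wx":0,"wy":0,"wz":0,"claw":-0.45},{"x":0,"y":0.5,"z":0,"wx":0,"wy":0,"wz":0,"claw":-0.45},{"x":0,"y":0.65,"z":0,"wx":0,"wy":0,"wz":0,"claw":-0.45},{"x":0,"y":0.8,"z":0,"wx":0,"wy":0,"wz":0,"claw":-0.45},{"x":0,"y":0.9,"z":0,"wx":0,"wy":0,"wz":0,"claw":-0.45},{"x":0,"y":1,"z":0,"wx":0,"wy":0,"wz":0,"claw":-0.45}])

```text
time: 15.4
tool_pos: [0.6218, 0.0645, 0.1088]
tool_rot: [0.0, -0.001, 1.0, -0.0]
contact_force: [0.1, -0.8, 0.5]
gripper_width: 0.728
```

Request:
step_arm(rows=[{"x":0,"y":0.1,"z":0,"wx":0,"wy":0,"wz":0,"claw":-0.45},{"x":0,"y":0.25,"z":0,"wx":0,"wy":0,"wz":0,"claw":-0.45},{"x":0,"y":0.4,"z":0,"wx":0,"wy":0,"wz":0,"claw":-0.45},{"x":0,"y":0.5,"z":0,"wx":0,"wy":0,"wz":0,"claw":-0.45},{"x":0,"y":0.65,"z":0,"wx":0,"wy":0,"wz":0,"claw":-0.45},{"x":0,"y":0.8,"z":0,"wx":0,"wy":0,"wz":0,"claw":-0.45},{"x":0,"y":0.9,"z":0,"wx":0,"wy":0,"wz":0,"claw":-0.45},{"x":0,"y":1,"z":0,"wx":0,"wy":0,"wz":0,"claw":-0.45}])

```text
time: 16.4
tool_pos: [0.6217, 0.1645, 0.1088]
tool_rot: [-0.0, -0.001, 1.0, -0.0]
contact_force: [-0.4, -0.7, 0.0]
gripper_width: 0.72
```

Request:
step_arm(rows=[{"x":0.11,"y":0.4,"z":0,"wx":0,"wy":0,"wz":0,"claw":-0.45},{"x":0.11,"y":0.8,"z":0,"wx":0,"wy":0,"wz":0,"claw":-0.45},{"x":0.11,"y":0.88,"z":0,"wx":0,"wy":0,"wz":0,"claw":-0.45},{"x":0.11,"y":0.88,"z":0.1,"wx":0,"wy":0,"wz":0,"claw":-0.45},{"x":0.11,"y":0.88,"z":0.3,"wx":0,"wy":0,"wz":0,"claw":-0.45},{"x":0.11,"y":0.88,"z":0.5,"wx":0,"wy":0,"wz":0,"claw":-0.45},{"x":0.11,"y":0.88,"z":0.58,"wx":0,"wy":0,"wz":0,"claw":-0.45},{"x":0.11,"y":0.88,"z":0.58,"wx":0,"wy":0,"wz":0,"claw":-0.45}])

```text
time: 17.4
tool_pos: [0.6098, 0.2511, 0.0492]
tool_rot: [-0.001, -0.0, 1.0, -0.0]
contact_force: [-0.2, -0.2, -1.2]
gripper_width: 0.724
```

```bash
python3 - <<'E'
from h import *
a=[cv2.resize(grab_frame("scene")[130:270,330:520,::-1],(570,420),interpolation=cv2.INTER_CUBIC)]
cv2.imwrite("pics/a6.png",a[0]); s=state(); print(s['tool_pos'],s['contact_force'])
E
```

```text
[0.61054125 0.25150714 0.05039762] [ 0.1861009  -0.83848648 -0.30306478]
```

View pics/a6.png

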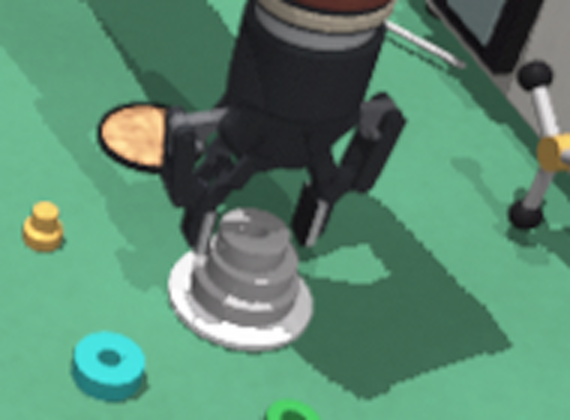

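Both fingers straddle weight_44. I'll close, grip and lift.

Request:
step_arm(rows=[{"x":0,"y":0,"z":0,"wx":0,"wy":0,"wz":0,"claw":-0.25},{"x":0,"y":0,"z":0,"wx":0,"wy":0,"wz":0,"claw":-0.1},{"x":0,"y":0,"z":0,"wx":0,"wy":0,"wz":0,"claw":0},{"x":0,"y":0,"z":0,"wx":0,"wy":0,"wz":0,"claw":1},{"x":0,"y":0,"z":0,"wx":0,"wy":0,"wz":0,"claw":1},{"x":0,"y":0,"z":-0.05,"wx":0,"wy":0,"wz":0,"claw":1},{"x":0,"y":0,"z":-0.2,"wx":0,"wy":0,"wz":0,"claw":1},{"x":0,"y":0,"z":-0.3,"wx":0,"wy":0,"wz":0,"claw":1}])

```text
time: 18.45
tool_pos: [0.6108, 0.2517, 0.0818]
tool_rot: [0.0, -0.001, 1.0, -0.0]
contact_force: [0.4, -0.3, -1.8]
gripper_width: 0.476
```

```bash
python3 - <<'E'
from h import *
a=[cv2.resize(grab_frame("scene")[130:270,330:520,::-1],(570,420),interpolation=cv2.INTER_CUBIC)]
cv2.imwrite("pics/a7.png",a[0]); s=state(); print(s['tool_pos'],s['contact_force'])
E
```

```text
[0.61183906 0.25204579 0.08368094] [0.78011703 0.23951476 0.08680171]
```

View pics/a7.png

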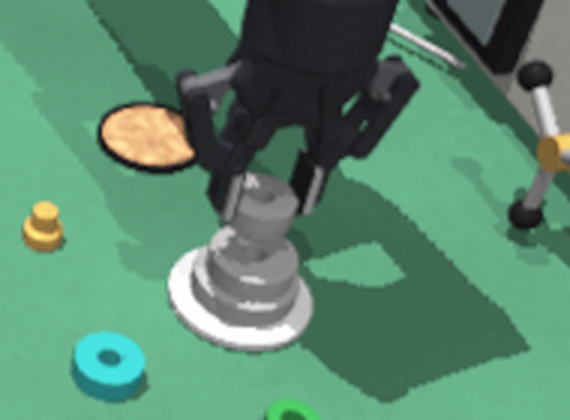

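Request:
step_arm(rows=[{"x":0,"y":-0.1,"z":-0.1,"wx":0,"wy":0,"wz":0,"claw":1},{"x":0.1,"y":-0.25,"z":-0.1,"wx":0,"wy":0,"wz":0,"claw":1},{"x":0.2,"y":-0.4,"z":-0.1,"wx":0,"wy":0,"wz":0,"claw":1},{"x":0.3,"y":-0.5,"z":-0.1,"wx":0,"wy":0,"wz":0,"claw":1},{"x":0.4,"y":-0.65,"z":-0.1,"wx":0,"wy":0,"wz":0,"claw":1},{"x":0.4,"y":-0.8,"z":-0.1,"wx":0,"wy":0,"wz":0,"claw":1},{"x":0.4,"y":-0.9,"z":-0.1,"wx":0,"wy":0,"wz":0,"claw":1},{"x":0.4,"y":-1,"z":-0.1,"wx":0,"wy":0,"wz":0,"claw":1}])

```text
time: 19.5
tool_pos: [0.5711, 0.151, 0.091]
tool_rot: [0.0, -0.0, 1.0, 0.0]
contact_force: [0.8, -0.8, -0.7]
gripper_width: 0.475
```

Request:
step_arm(rows=[{"x":0,"y":-0.1,"z":0,"wx":0,"wy":0,"wz":0,"claw":1},{"x":0.1,"y":-0.25,"z":0,"wx":0,"wy":0,"wz":0,"claw":1},{"x":0.2,"y":-0.4,"z":0,"wx":0,"wy":0,"wz":0,"claw":1},{"x":0.3,"y":-0.5,"z":0,"wx":0,"wy":0,"wz":0,"claw":1},{"x":0.4,"y":-0.65,"z":0,"wx":0,"wy":0,"wz":0,"claw":1},{"x":0.4,"y":-0.8,"z":0,"wx":0,"wy":0,"wz":0,"claw":1},{"x":0.4,"y":-0.9,"z":0,"wx":0,"wy":0,"wz":0,"claw":1},{"x":0.4,"y":-1,"z":0,"wx":0,"wy":0,"wz":0,"claw":1}])

```text
time: 20.5
tool_pos: [0.5312, 0.0509, 0.091]
tool_rot: [0.0, -0.0, 1.0, 0.0]
contact_force: [0.3, 0.2, -1.7]
gripper_width: 0.479
```

Request:
step_arm(rows=[{"x":0,"y":-0.1,"z":0,"wx":0,"wy":0,"wz":0,"claw":1},{"x":0.1,"y":-0.25,"z":0,"wx":0,"wy":0,"wz":0,"claw":1},{"x":0.2,"y":-0.4,"z":0,"wx":0,"wy":0,"wz":0,"claw":1},{"x":0.3,"y":-0.5,"z":0,"wx":0,"wy":0,"wz":0,"claw":1},{"x":0.4,"y":-0.65,"z":0,"wx":0,"wy":0,"wz":0,"claw":1},{"x":0.4,"y":-0.8,"z":0,"wx":0,"wy":0,"wz":0,"claw":1},{"x":0.4,"y":-0.9,"z":0,"wx":0,"wy":0,"wz":0,"claw":1},{"x":0.4,"y":-1,"z":0,"wx":0,"wy":0,"wz":0,"claw":1}])

```text
time: 21.5
tool_pos: [0.4913, -0.0492, 0.091]
tool_rot: [0.0, -0.0, 1.0, -0.0]
contact_force: [-0.2, -0.9, -1.9]
gripper_width: 0.475
```

Request:
step_arm(rows=[{"x":0,"y":-0.1,"z":0,"wx":0,"wy":0,"wz":0,"claw":1},{"x":0.1,"y":-0.25,"z":0,"wx":0,"wy":0,"wz":0,"claw":1},{"x":0.2,"y":-0.4,"z":0,"wx":0,"wy":0,"wz":0,"claw":1},{"x":0.3,"y":-0.5,"z":0,"wx":0,"wy":0,"wz":0,"claw":1},{"x":0.38,"y":-0.65,"z":0,"wx":0,"wy":0,"wz":0,"claw":1},{"x":0.38,"y":-0.8,"z":0,"wx":0,"wy":0,"wz":0,"claw":1},{"x":0.38,"y":-0.9,"z":0,"wx":0,"wy":0,"wz":0,"claw":1},{"x":0.38,"y":-1,"z":0,"wx":0,"wy":0,"wz":0,"claw":1}])

```text
time: 22.5
tool_pos: [0.4533, -0.1492, 0.0909]
tool_rot: [0.0, -0.001, 1.0, 0.0]
contact_force: [-0.3, -0.2, -1.6]
gripper_width: 0.479
```

Request:
step_arm(rows=[{"x":0,"y":-0.15,"z":0,"wx":0,"wy":0,"wz":0,"claw":1},{"x":0,"y":-0.3,"z":0,"wx":0,"wy":0,"wz":0,"claw":1},{"x":0,"y":-0.5,"z":0,"wx":0,"wy":0,"wz":0,"claw":1},{"x":0,"y":-0.7,"z":0,"wx":0,"wy":0,"wz":0,"claw":1},{"x":0,"y":-0.9,"z":0,"wx":0,"wy":0,"wz":0,"claw":1},{"x":0,"y":-1,"z":0,"wx":0,"wy":0,"wz":0,"claw":1},{"x":0,"y":-1,"z":0,"wx":0,"wy":0,"wz":0,"claw":1},{"x":0,"y":-1,"z":0,"wx":0,"wy":0,"wz":0,"claw":1}])

```text
time: 23.5
tool_pos: [0.4531, -0.248, 0.0906]
tool_rot: [-0.0, -0.001, 1.0, 0.0]
contact_force: [0.3, -0.7, -1.6]
gripper_width: 0.481
```

Request:
step_arm(rows=[{"x":0,"y":-0.055,"z":0.2,"wx":0,"wy":0,"wz":0,"claw":1},{"x":0,"y":-0.055,"z":0.4,"wx":0,"wy":0,"wz":0,"claw":1},{"x":0,"y":-0.055,"z":0.55,"wx":0,"wy":0,"wz":0,"claw":1},{"x":0,"y":-0.055,"z":0.65,"wx":0,"wy":0,"wz":0,"claw":1},{"x":0,"y":-0.055,"z":0.73,"wx":0,"wy":0,"wz":0,"claw":1},{"x":0,"y":-0.055,"z":0.78,"wx":0,"wy":0,"wz":0,"claw":1},{"x":0,"y":-0.055,"z":0.805,"wx":0,"wy":0,"wz":0,"claw":1},{"x":0,"y":-0.055,"z":0.805,"wx":0,"wy":0,"wz":0,"claw":1}])

```text
time: 24.5
tool_pos: [0.4535, -0.2542, 0.0107]
tool_rot: [0.0, -0.001, 1.0, -0.0]
contact_force: [-0.2, -0.0, -1.8]
gripper_width: 0.478
```

```bash
python3 - <<'E'
from h import *
a=[cv2.resize(grab_frame("scene")[140:240,90:250,::-1],(640,400),interpolation=cv2.INTER_CUBIC)]
cv2.imwrite("pics/a8.png",a[0]); s=state(); print(s['tool_pos'],s['contact_force'])
E
```

```text
[ 0.45352264 -0.25417168  0.01067351] [-0.55158281  0.43875666 -1.59248158]
```

View pics/a8.png

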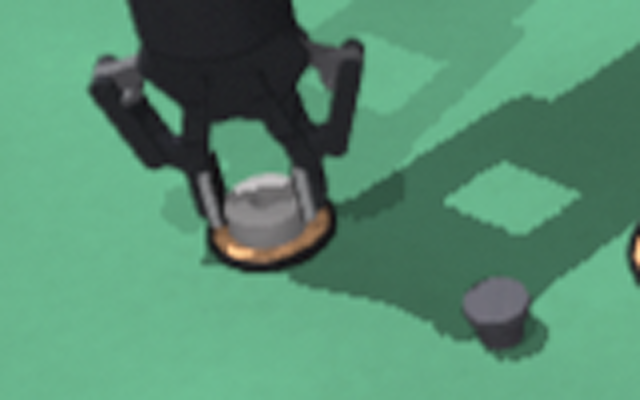

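Request:
step_arm(rows=[{"x":0,"y":0,"z":0.01,"wx":0,"wy":0,"wz":0,"claw":1},{"x":0,"y":0,"z":0.018,"wx":0,"wy":0,"wz":0,"claw":1},{"x":0,"y":0,"z":0.018,"wx":0,"wy":0,"wz":0,"claw":1},{"x":0,"y":0,"z":0.018,"wx":0,"wy":0,"wz":0,"claw":-0.2},{"x":0,"y":0,"z":0.018,"wx":0,"wy":0,"wz":0,"claw":-0.4},{"x":0,"y":0,"z":0.018,"wx":0,"wy":0,"wz":0,"claw":-0.4},{"x":0,"y":0,"z":-0.15,"wx":0,"wy":0,"wz":0,"claw":-0.4},{"x":0,"y":0,"z":-0.5,"wx":0,"wy":0,"wz":0,"claw":-0.4}])

```text
time: 25.55
tool_pos: [0.4521, -0.2531, 0.0601]
tool_rot: [-0.001, -0.001, 1.0, 0.001]
contact_force: [0.6, -0.8, 0.6]
gripper_width: 0.699
```

Request:
step_arm(rows=[{"x":0,"y":0.1,"z":-0.3,"wx":0,"wy":0,"wz":0,"claw":-0.65},{"x":-0.1,"y":0.25,"z":-0.4,"wx":0,"wy":0,"wz":0,"claw":-0.65},{"x":-0.2,"y":0.4,"z":-0.4,"wx":0,"wy":0,"wz":0,"claw":-0.65},{"x":-0.3,"y":0.5,"z":-0.4,"wx":0,"wy":0,"wz":0,"claw":-0.65},{"x":-0.4,"y":0.65,"z":-0.4,"wx":0,"wy":0,"wz":0,"claw":-0.65},{"x":-0.4,"y":0.8,"z":-0.4,"wx":0,"wy":0,"wz":0,"claw":-0.65},{"x":-0.4,"y":0.9,"z":-0.4,"wx":0,"wy":0,"wz":0,"claw":-0.65},{"x":-0.4,"y":1,"z":-0.4,"wx":0,"wy":0,"wz":0,"claw":-0.65}])

```text
time: 26.55
tool_pos: [0.4928, -0.1531, 0.1001]
tool_rot: [-0.0, -0.001, 1.0, 0.0]
contact_force: [0.1, -0.4, 0.2]
gripper_width: 0.828
```

```bash
python3 - <<'E'
from h import *
im=grab_frame("scene")[:,:,::-1]; cv2.imwrite("pics/sc9.png",im)
t=grab_frame("top")[:,:,::-1]; cv2.imwrite("pics/top9.png",t)
a=cv2.resize(im[160:270,120:230],(400,400),interpolation=cv2.INTER_CUBIC)
b=cv2.resize(im[185:250,380:445],(400,400),interpolation=cv2.INTER_CUBIC)
cv2.imwrite("pics/a9.png",np.hstack([a,b])); s=state(); print(s['tool_pos'])
E
```

```text
[ 0.4928034  -0.15298346  0.10021531]
```

View pics/a9.png

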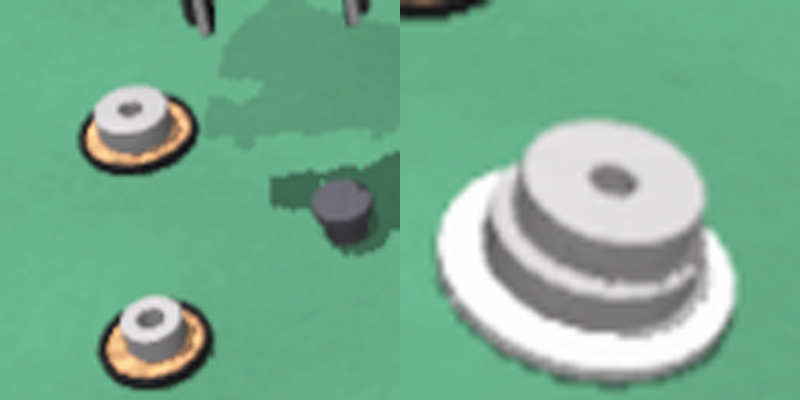

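```bash
python3 - <<'E'
from h import *
print(onz("scene",380+213*65/400-.5,185+180*65/400-.5,.046), onz("scene",120+130*.275-.5,160+109*.275-.5,.022))
E
```

```text
[0.61350319 0.2546672  0.046     ] [ 0.45436759 -0.25468052  0.022     ]
```

Request:
step_arm(rows=[{"x":0,"y":0.1,"z":0,"wx":0,"wy":0,"wz":0,"claw":-0.65},{"x":-0.1,"y":0.25,"z":0,"wx":0,"wy":0,"wz":0,"claw":-0.65},{"x":-0.2,"y":0.4,"z":0,"wx":0,"wy":0,"wz":0,"claw":-0.65},{"x":-0.3,"y":0.5,"z":0,"wx":0,"wy":0,"wz":0,"claw":-0.65},{"x":-0.4,"y":0.65,"z":0,"wx":0,"wy":0,"wz":0,"claw":-0.65},{"x":-0.4,"y":0.8,"z":0,"wx":0,"wy":0,"wz":0,"claw":-0.65},{"x":-0.4,"y":0.9,"z":0,"wx":0,"wy":0,"wz":0,"claw":-0.65},{"x":-0.4,"y":1,"z":0,"wx":0,"wy":0,"wz":0,"claw":-0.65}])

```text
time: 27.65
tool_pos: [0.5327, -0.0531, 0.1002]
tool_rot: [-0.0, -0.001, 1.0, -0.0]
contact_force: [0.7, -0.9, -0.3]
gripper_width: 0.823
```

Request:
step_arm(rows=[{"x":0,"y":0.1,"z":0,"wx":0,"wy":0,"wz":0,"claw":-0.65},{"x":-0.1,"y":0.25,"z":0,"wx":0,"wy":0,"wz":0,"claw":-0.65},{"x":-0.2,"y":0.4,"z":0,"wx":0,"wy":0,"wz":0,"claw":-0.65},{"x":-0.3,"y":0.5,"z":0,"wx":0,"wy":0,"wz":0,"claw":-0.65},{"x":-0.4,"y":0.65,"z":0,"wx":0,"wy":0,"wz":0,"claw":-0.65},{"x":-0.4,"y":0.8,"z":0,"wx":0,"wy":0,"wz":0,"claw":-0.65},{"x":-0.4,"y":0.9,"z":0,"wx":0,"wy":0,"wz":0,"claw":-0.65},{"x":-0.4,"y":1,"z":0,"wx":0,"wy":0,"wz":0,"claw":-0.65}])

```text
time: 28.65
tool_pos: [0.5725, 0.0469, 0.1002]
tool_rot: [-0.0, -0.001, 1.0, -0.0]
contact_force: [0.5, 0.2, -0.9]
gripper_width: 0.823
```

Request:
step_arm(rows=[{"x":0,"y":0.1,"z":0,"wx":0,"wy":0,"wz":0,"claw":-0.65},{"x":-0.1,"y":0.25,"z":0,"wx":0,"wy":0,"wz":0,"claw":-0.65},{"x":-0.2,"y":0.4,"z":0,"wx":0,"wy":0,"wz":0,"claw":-0.65},{"x":-0.3,"y":0.5,"z":0,"wx":0,"wy":0,"wz":0,"claw":-0.65},{"x":-0.38,"y":0.65,"z":0,"wx":0,"wy":0,"wz":0,"claw":-0.65},{"x":-0.38,"y":0.8,"z":0,"wx":0,"wy":0,"wz":0,"claw":-0.65},{"x":-0.38,"y":0.9,"z":0,"wx":0,"wy":0,"wz":0,"claw":-0.65},{"x":-0.38,"y":1,"z":0,"wx":0,"wy":0,"wz":0,"claw":-0.65}])

```text
time: 29.65
tool_pos: [0.6104, 0.147, 0.1001]
tool_rot: [-0.0, -0.001, 1.0, -0.0]
contact_force: [-0.0, 0.4, -0.7]
gripper_width: 0.83
```

Request:
step_arm(rows=[{"x":0,"y":0.3,"z":0,"wx":0,"wy":0,"wz":0,"claw":-0.7},{"x":-0.015,"y":0.6,"z":0.1,"wx":0,"wy":0,"wz":0,"claw":-0.7},{"x":-0.015,"y":0.9,"z":0.2,"wx":0,"wy":0,"wz":0,"claw":-0.7},{"x":-0.015,"y":1,"z":0.3,"wx":0,"wy":0,"wz":0,"claw":-0.7},{"x":-0.015,"y":1,"z":0.3,"wx":0,"wy":0,"wz":0,"claw":-0.7},{"x":-0.015,"y":1,"z":0.3,"wx":0,"wy":0,"wz":0,"claw":-0.7},{"x":-0.015,"y":1,"z":0.3,"wx":0,"wy":0,"wz":0,"claw":-0.7},{"x":-0.015,"y":1,"z":0.3,"wx":0,"wy":0,"wz":0,"claw":-0.7}])

```text
time: 30.65
tool_pos: [0.6125, 0.2457, 0.0708]
tool_rot: [0.0, -0.0, 1.0, 0.0]
contact_force: [-0.3, 0.2, 1.0]
gripper_width: 0.851
```

Request:
step_arm(rows=[{"x":0,"y":0.08,"z":0,"wx":0,"wy":0,"wz":0,"claw":-0.7},{"x":0,"y":0.08,"z":0.15,"wx":0,"wy":0,"wz":0,"claw":-0.7},{"x":0,"y":0.08,"z":0.3,"wx":0,"wy":0,"wz":0,"claw":-0.7},{"x":0,"y":0.08,"z":0.41,"wx":0,"wy":0,"wz":0,"claw":-0.7},{"x":0,"y":0.08,"z":0.41,"wx":0,"wy":0,"wz":0,"claw":-0.7},{"x":0,"y":0.08,"z":0.41,"wx":0,"wy":0,"wz":0,"claw":-0.5},{"x":0,"y":0.08,"z":0.41,"wx":0,"wy":0,"wz":0,"claw":-0.35},{"x":0,"y":0.08,"z":0.41,"wx":0,"wy":0,"wz":0,"claw":-0.25}])

```text
time: 31.65
tool_pos: [0.6129, 0.2553, 0.0309]
tool_rot: [0.001, -0.001, 1.0, 0.001]
contact_force: [-1.3, 2.5, 3.7]
gripper_width: 0.632
```

Request:
step_arm(rows=[{"x":0,"y":0,"z":0,"wx":0,"wy":0,"wz":0,"claw":1},{"x":0,"y":0,"z":0,"wx":0,"wy":0,"wz":0,"claw":1},{"x":0,"y":0,"z":0,"wx":0,"wy":0,"wz":0,"claw":1},{"x":0,"y":0,"z":-0.05,"wx":0,"wy":0,"wz":0,"claw":1},{"x":0,"y":0,"z":-0.15,"wx":0,"wy":0,"wz":0,"claw":1},{"x":0,"y":0,"z":-0.25,"wx":0,"wy":0,"wz":0,"claw":1},{"x":0,"y":0,"z":-0.35,"wx":0,"wy":0,"wz":0,"claw":1},{"x":0,"y":0,"z":-0.4,"wx":0,"wy":0,"wz":0,"claw":1}])

```text
time: 32.65
tool_pos: [0.6127, 0.2544, 0.0706]
tool_rot: [0.001, -0.001, 1.0, 0.0]
contact_force: [-0.1, 0.3, -3.3]
gripper_width: 0.623
```

```bash
python3 - <<'E'
from h import *
a=[cv2.resize(grab_frame("scene")[130:270,330:520,::-1],(570,420),interpolation=cv2.INTER_CUBIC)]
cv2.imwrite("pics/a10.png",a[0]); s=state(); print(s['tool_pos'],s['contact_force'])
E
```

```text
[0.61287473 0.25447126 0.07104664] [-0.1634072  -0.42846877 -3.23166803]
```

View pics/a10.png

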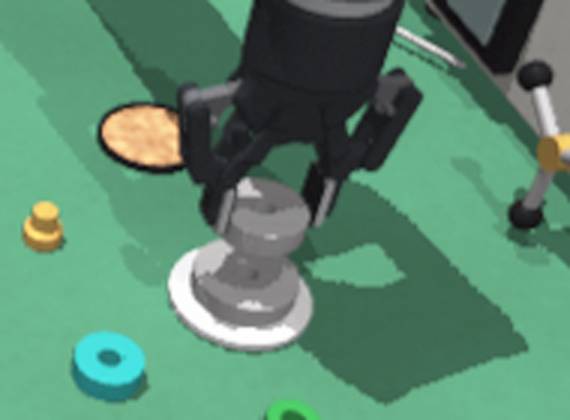

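Request:
step_arm(rows=[{"x":0.1,"y":0,"z":0,"wx":0,"wy":0,"wz":0,"claw":1},{"x":0.25,"y":-0.075,"z":0,"wx":0,"wy":0,"wz":0,"claw":1},{"x":0.4,"y":-0.075,"z":0,"wx":0,"wy":0,"wz":0,"claw":1},{"x":0.55,"y":-0.075,"z":0,"wx":0,"wy":0,"wz":0,"claw":1},{"x":0.7,"y":-0.075,"z":0,"wx":0,"wy":0,"wz":0,"claw":1},{"x":0.8,"y":-0.075,"z":0,"wx":0,"wy":0,"wz":0,"claw":1},{"x":0.9,"y":-0.075,"z":0,"wx":0,"wy":0,"wz":0,"claw":1},{"x":1,"y":-0.075,"z":0,"wx":0,"wy":0,"wz":0,"claw":1}])

```text
time: 33.7
tool_pos: [0.5117, 0.2467, 0.0695]
tool_rot: [0.0, -0.001, 1.0, 0.0]
contact_force: [-0.3, -0.4, -3.7]
gripper_width: 0.62
```

Request:
step_arm(rows=[{"x":0.15,"y":0,"z":0,"wx":0,"wy":0,"wz":0,"claw":1},{"x":0.3,"y":0,"z":0,"wx":0,"wy":0,"wz":0,"claw":1},{"x":0.45,"y":0,"z":0,"wx":0,"wy":0,"wz":0,"claw":1},{"x":0.6,"y":0,"z":0.1,"wx":0,"wy":0,"wz":0,"claw":1},{"x":0.7,"y":0,"z":0.2,"wx":0,"wy":0,"wz":0,"claw":1},{"x":0.765,"y":0,"z":0.3,"wx":0,"wy":0,"wz":0,"claw":1},{"x":0.765,"y":0,"z":0.4,"wx":0,"wy":0,"wz":0,"claw":1},{"x":0.765,"y":0,"z":0.45,"wx":0,"wy":0,"wz":0,"claw":1}])

```text
time: 34.7
tool_pos: [0.4355, 0.2464, 0.0234]
tool_rot: [-0.0, -0.001, 1.0, -0.0]
contact_force: [0.1, 0.9, -3.3]
gripper_width: 0.624
```

```bash
python3 - <<'E'
from h import *
a=[cv2.resize(grab_frame("scene")[100:220,310:470,::-1],(640,480),interpolation=cv2.INTER_CUBIC)]
cv2.imwrite("pics/a11.png",a[0]); s=state(); print(s['tool_pos'],s['contact_force'])
E
```

```text
[0.4353294  0.24630814 0.02301831] [-1.11901738 -1.05580693 -4.14066421]
```

View pics/a11.png

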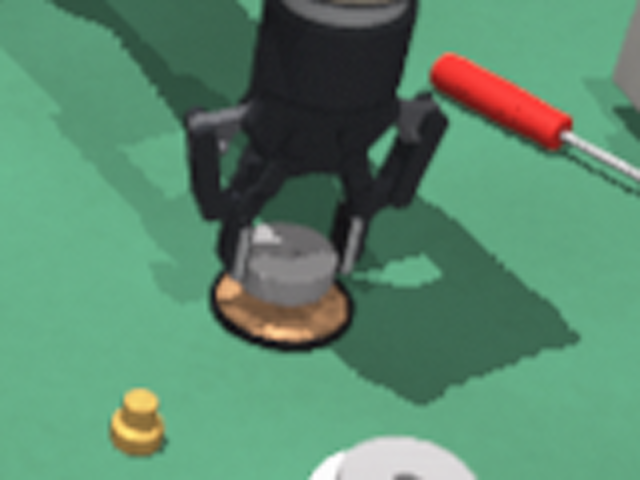

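Request:
step_arm(rows=[{"x":-0.01,"y":0,"z":0.05,"wx":0,"wy":0,"wz":0,"claw":1},{"x":-0.01,"y":0,"z":0.09,"wx":0,"wy":0,"wz":0,"claw":1},{"x":-0.01,"y":0,"z":0.12,"wx":0,"wy":0,"wz":0,"claw":1},{"x":-0.01,"y":0,"z":0.14,"wx":0,"wy":0,"wz":0,"claw":1},{"x":-0.01,"y":0,"z":0.15,"wx":0,"wy":0,"wz":0,"claw":1},{"x":-0.01,"y":0,"z":0.16,"wx":0,"wy":0,"wz":0,"claw":1},{"x":-0.01,"y":0,"z":0.16,"wx":0,"wy":0,"wz":0,"claw":1},{"x":-0.01,"y":0,"z":0.16,"wx":0,"wy":0,"wz":0,"claw":1}])

```text
time: 35.75
tool_pos: [0.4366, 0.2466, 0.0084]
tool_rot: [0.0, -0.001, 1.0, 0.0]
contact_force: [-0.2, 0.3, -4.0]
gripper_width: 0.627
```

Request:
step_arm(rows=[{"x":0,"y":0,"z":0.008,"wx":0,"wy":0,"wz":0,"claw":1},{"x":0,"y":0,"z":0.017,"wx":0,"wy":0,"wz":0,"claw":1},{"x":0,"y":0,"z":0.017,"wx":0,"wy":0,"wz":0,"claw":1},{"x":0,"y":0,"z":0.017,"wx":0,"wy":0,"wz":0,"claw":-0.5},{"x":0,"y":0,"z":0.017,"wx":0,"wy":0,"wz":0,"claw":-0.7},{"x":0,"y":0,"z":0.017,"wx":0,"wy":0,"wz":0,"claw":-0.7},{"x":0,"y":0,"z":-0.15,"wx":0,"wy":0,"wz":0,"claw":-0.7},{"x":0,"y":0,"z":-0.45,"wx":0,"wy":0,"wz":0,"claw":-0.8}])

```text
time: 36.75
tool_pos: [0.4358, 0.2463, 0.0535]
tool_rot: [-0.001, -0.001, 1.0, -0.0]
contact_force: [0.1, -0.4, 0.5]
gripper_width: 0.897
```

Request:
step_arm(rows=[{"x":-0.1,"y":0,"z":-0.1,"wx":0,"wy":0,"wz":0,"claw":-1},{"x":-0.25,"y":0,"z":-0.2,"wx":0,"wy":0,"wz":0,"claw":-1},{"x":-0.4,"y":0,"z":-0.2,"wx":0,"wy":0,"wz":0,"claw":-1},{"x":-0.55,"y":0,"z":-0.2,"wx":0,"wy":0,"wz":0,"claw":-1},{"x":-0.7,"y":0,"z":-0.2,"wx":0,"wy":0,"wz":0,"claw":-1},{"x":-0.85,"y":0,"z":-0.2,"wx":0,"wy":0,"wz":0,"claw":-1},{"x":-1,"y":0,"z":-0.2,"wx":0,"wy":0,"wz":0,"claw":-1},{"x":-1,"y":0,"z":-0.2,"wx":0,"wy":0,"wz":0,"claw":-1}])

```text
time: 37.75
tool_pos: [0.5377, 0.2466, 0.0734]
tool_rot: [0.0, -0.0, 1.0, 0.0]
contact_force: [-0.0, -0.1, 0.2]
gripper_width: 1.003
```

```bash
python3 - <<'E'
from h import *
im=grab_frame("scene")[:,:,::-1]; cv2.imwrite("pics/sc12.png",im)
t=grab_frame("top")[:,:,::-1]; cv2.imwrite("pics/top12.png",t)
a=cv2.resize(im[130:260,330:460],(560,560),interpolation=cv2.INTER_CUBIC)
cv2.imwrite("pics/a12.png",a); s=state(); print(s['tool_pos'])
E
```

```text
[0.53645525 0.24671542 0.07313484]
```

View pics/a12.png

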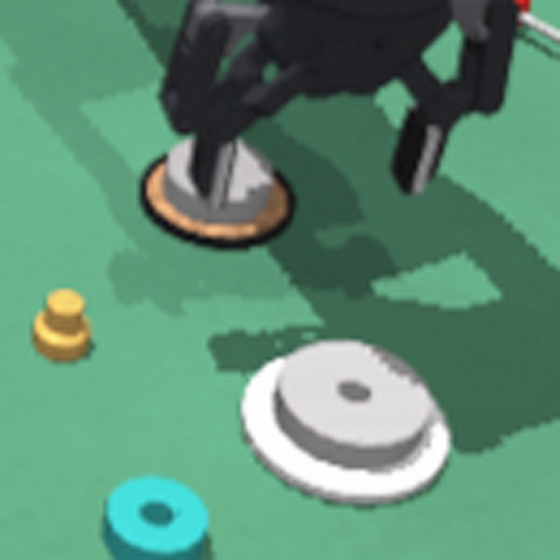

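```bash
python3 - <<'E'
from h import *
print(onz("scene",330+353*130/560-.5,130+391*130/560-.5,.028))
# disc fit: from initial top pic w/ dark grey vs white carrier
im=cv2.imread("pics/top12.png")[165:235,145:215]; cv2.imwrite("pics/pt12.png",cv2.resize(im,(560,560),interpolation=cv2.INTER_CUBIC))
E
```

```text
[0.61285998 0.25357277 0.028     ]
```

View pics/pt12.png

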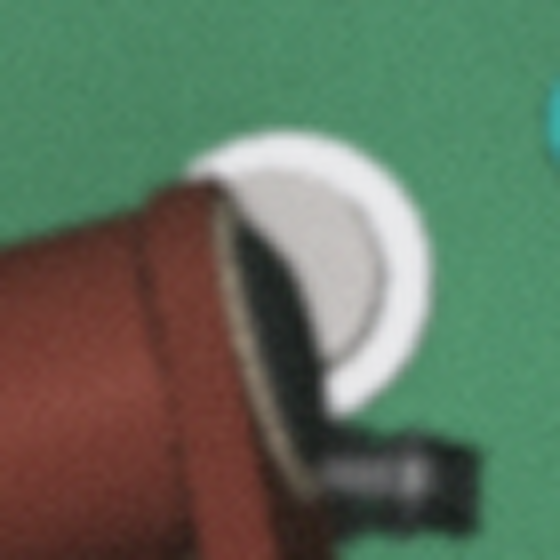

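Request:
step_arm(rows=[{"x":-0.3,"y":0.07,"z":0,"wx":0,"wy":0,"wz":0,"claw":-1},{"x":-0.6,"y":0.07,"z":0,"wx":0,"wy":0,"wz":0,"claw":-1},{"x":-0.75,"y":0.07,"z":0,"wx":0,"wy":0,"wz":0,"claw":-1},{"x":-0.75,"y":0.07,"z":0.2,"wx":0,"wy":0,"wz":0,"claw":-1},{"x":-0.75,"y":0.07,"z":0.35,"wx":0,"wy":0,"wz":0,"claw":-1},{"x":-0.75,"y":0.07,"z":0.35,"wx":0,"wy":0,"wz":0,"claw":-1},{"x":-0.75,"y":0.07,"z":0.35,"wx":0,"wy":0,"wz":0,"claw":-1},{"x":-0.75,"y":0.07,"z":0.35,"wx":0,"wy":0,"wz":0,"claw":-1}])

```text
time: 38.85
tool_pos: [0.6119, 0.254, 0.0391]
tool_rot: [0.001, -0.001, 1.0, 0.0]
contact_force: [0.9, 0.3, -0.3]
gripper_width: 0.995
```

```bash
python3 - <<'E'
from h import *
im=grab_frame("scene")[:,:,::-1]
a=cv2.resize(im[130:260,330:460],(560,560),interpolation=cv2.INTER_CUBIC)
cv2.imwrite("pics/a13.png",a); s=state(); print(s['tool_pos'])
E
```

```text
[0.61201364 0.25399847 0.03922235]
```

View pics/a13.png

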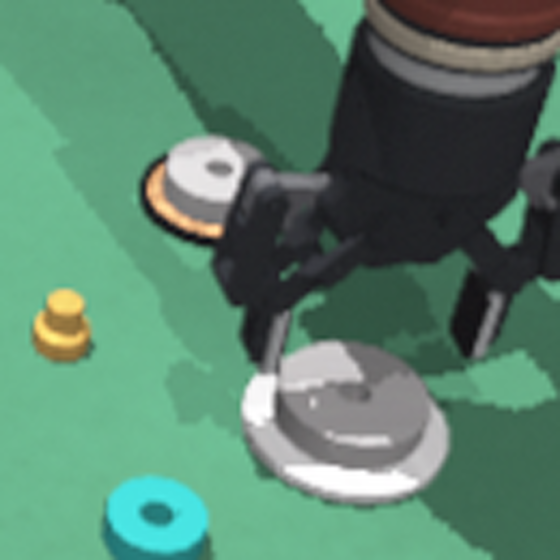

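```bash
python3 - <<'E'
from h import *
for p in ([.623,.254-.0425,.052],[.623,.254+.0425,.052],[.6115,.2535-.034,.028],[.6115,.2535+.034,.028]): print((proj("scene",p)-[330,130])*560/130)
E
```

```text
[276.86805526 373.49786538]
[465.20639677 358.2889728 ]
[276.31288189 392.73672528]
[422.55111336 380.8131739 ]
```

Request:
step_arm(rows=[{"x":0,"y":0,"z":0.1,"wx":0,"wy":0,"wz":0,"claw":-1},{"x":0,"y":0,"z":0.2,"wx":0,"wy":0,"wz":0,"claw":-1},{"x":0,"y":0,"z":0.27,"wx":0,"wy":0,"wz":0,"claw":-1},{"x":0,"y":0,"z":0.31,"wx":0,"wy":0,"wz":0,"claw":-1},{"x":0,"y":0,"z":0.31,"wx":0,"wy":0,"wz":0,"claw":-1},{"x":0,"y":0,"z":0.31,"wx":0,"wy":0,"wz":0,"claw":-0.85},{"x":0,"y":0,"z":0.31,"wx":0,"wy":0,"wz":0,"claw":-0.7},{"x":0,"y":0,"z":0.31,"wx":0,"wy":0,"wz":0,"claw":-0.55}])

```text
time: 39.9
tool_pos: [0.6122, 0.2554, 0.0091]
tool_rot: [0.001, -0.0, 1.0, 0.002]
contact_force: [-3.4, 3.8, 5.5]
gripper_width: 0.785
```

Request:
step_arm(rows=[{"x":0,"y":0,"z":0,"wx":0,"wy":0,"wz":0,"claw":1},{"x":0,"y":0,"z":0,"wx":0,"wy":0,"wz":0,"claw":1},{"x":0,"y":0,"z":0,"wx":0,"wy":0,"wz":0,"claw":1},{"x":0,"y":0,"z":0,"wx":0,"wy":0,"wz":0,"claw":1},{"x":0,"y":0,"z":-0.05,"wx":0,"wy":0,"wz":0,"claw":1},{"x":0,"y":0,"z":-0.15,"wx":0,"wy":0,"wz":0,"claw":1},{"x":0,"y":0,"z":-0.25,"wx":0,"wy":0,"wz":0,"claw":1},{"x":0,"y":0,"z":-0.35,"wx":0,"wy":0,"wz":0,"claw":1}])

```text
time: 40.9
tool_pos: [0.6115, 0.2536, 0.0428]
tool_rot: [-0.0, -0.001, 1.0, -0.0]
contact_force: [0.2, 0.5, -7.2]
gripper_width: 0.773
```

```bash
python3 - <<'E'
from h import *
im=grab_frame("scene")[:,:,::-1]
a=cv2.resize(im[130:260,330:460],(560,560),interpolation=cv2.INTER_CUBIC)
cv2.imwrite("pics/a14.png",a); s=state(); print(s['tool_pos'],s['contact_force'])
E
```

```text
[0.61264333 0.25397372 0.04472685] [ 1.40985977  0.43133024 -4.75742007]
```

View pics/a14.png

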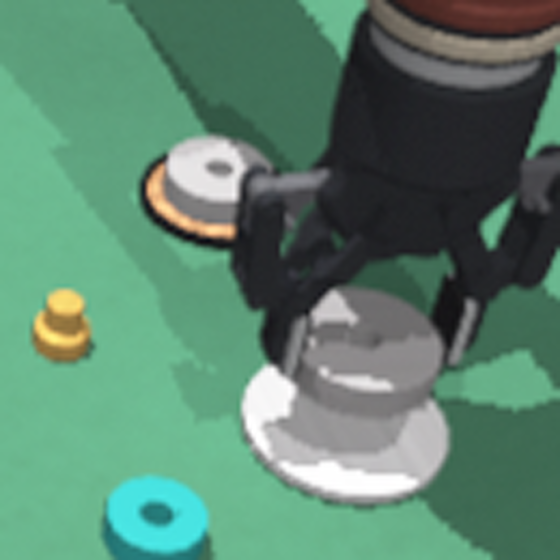

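Request:
step_arm(rows=[{"x":0,"y":0,"z":-0.2,"wx":0,"wy":0,"wz":0,"claw":1},{"x":0.1,"y":-0.15,"z":-0.3,"wx":0,"wy":0,"wz":0,"claw":1},{"x":0.2,"y":-0.3,"z":-0.35,"wx":0,"wy":0,"wz":0,"claw":1},{"x":0.3,"y":-0.45,"z":-0.35,"wx":0,"wy":0,"wz":0,"claw":1},{"x":0.4,"y":-0.6,"z":-0.35,"wx":0,"wy":0,"wz":0,"claw":1},{"x":0.4,"y":-0.75,"z":-0.35,"wx":0,"wy":0,"wz":0,"claw":1},{"x":0.4,"y":-0.85,"z":-0.35,"wx":0,"wy":0,"wz":0,"claw":1},{"x":0.4,"y":-0.95,"z":-0.35,"wx":0,"wy":0,"wz":0,"claw":1}])

```text
time: 41.95
tool_pos: [0.572, 0.158, 0.0774]
tool_rot: [0.0, -0.0, 1.0, 0.0]
contact_force: [0.9, 0.4, -6.3]
gripper_width: 0.767
```

Request:
step_arm(rows=[{"x":0.05,"y":-0.1,"z":0,"wx":0,"wy":0,"wz":0,"claw":1},{"x":0.1,"y":-0.2,"z":0,"wx":0,"wy":0,"wz":0,"claw":1},{"x":0.2,"y":-0.35,"z":0,"wx":0,"wy":0,"wz":0,"claw":1},{"x":0.3,"y":-0.5,"z":0,"wx":0,"wy":0,"wz":0,"claw":1},{"x":0.4,"y":-0.65,"z":0,"wx":0,"wy":0,"wz":0,"claw":1},{"x":0.5,"y":-0.75,"z":0,"wx":0,"wy":0,"wz":0,"claw":1},{"x":0.6,"y":-0.85,"z":0,"wx":0,"wy":0,"wz":0,"claw":1},{"x":0.7,"y":-0.95,"z":0,"wx":0,"wy":0,"wz":0,"claw":1}])

```text
time: 42.95
tool_pos: [0.5012, 0.0631, 0.0774]
tool_rot: [0.0, -0.001, 1.0, -0.0]
contact_force: [0.7, 0.3, -5.3]
gripper_width: 0.768
```

Request:
step_arm(rows=[{"x":0.015,"y":-0.15,"z":0,"wx":0,"wy":0,"wz":0,"claw":1},{"x":0.015,"y":-0.35,"z":0,"wx":0,"wy":0,"wz":0,"claw":1},{"x":0.015,"y":-0.55,"z":0,"wx":0,"wy":0,"wz":0,"claw":1},{"x":0.015,"y":-0.7,"z":0.1,"wx":0,"wy":0,"wz":0,"claw":1},{"x":0.015,"y":-0.79,"z":0.2,"wx":0,"wy":0,"wz":0,"claw":1},{"x":0.015,"y":-0.79,"z":0.35,"wx":0,"wy":0,"wz":0,"claw":1},{"x":0.015,"y":-0.79,"z":0.45,"wx":0,"wy":0,"wz":0,"claw":1},{"x":0.015,"y":-0.79,"z":0.5,"wx":0,"wy":0,"wz":0,"claw":1}])

```text
time: 43.95
tool_pos: [0.4996, -0.0147, 0.0259]
tool_rot: [-0.001, -0.001, 1.0, 0.0]
contact_force: [0.4, 0.1, -6.2]
gripper_width: 0.773
```

```bash
python3 - <<'E'
from h import *
im=grab_frame("scene")[:,:,::-1]
a=cv2.resize(im[130:270,200:340],(560,560),interpolation=cv2.INTER_CUBIC)
cv2.imwrite("pics/a15.png",a); s=state(); print(s['tool_pos'],s['contact_force'])
E
```

```text
[ 0.49950653 -0.01474628  0.02572518] [-0.50295591 -0.03466348 -6.51034855]
```

View pics/a15.png

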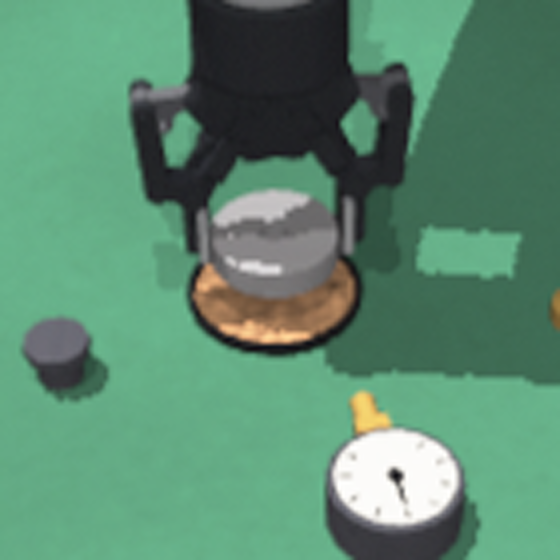

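Request:
step_arm(rows=[{"x":0,"y":-0.01,"z":0.05,"wx":0,"wy":0,"wz":0,"claw":1},{"x":0,"y":-0.01,"z":0.1,"wx":0,"wy":0,"wz":0,"claw":1},{"x":0,"y":-0.01,"z":0.14,"wx":0,"wy":0,"wz":0,"claw":1},{"x":0,"y":-0.01,"z":0.17,"wx":0,"wy":0,"wz":0,"claw":1},{"x":0,"y":-0.01,"z":0.19,"wx":0,"wy":0,"wz":0,"claw":1},{"x":0,"y":-0.01,"z":0.21,"wx":0,"wy":0,"wz":0,"claw":1},{"x":0,"y":-0.01,"z":0.21,"wx":0,"wy":0,"wz":0,"claw":1},{"x":0,"y":-0.01,"z":0.21,"wx":0,"wy":0,"wz":0,"claw":1}])

```text
time: 45.0
tool_pos: [0.5005, -0.0164, 0.0064]
tool_rot: [0.0, -0.001, 1.0, -0.0]
contact_force: [0.1, -0.7, -5.5]
gripper_width: 0.772
```

Request:
step_arm(rows=[{"x":0,"y":0,"z":0.01,"wx":0,"wy":0,"wz":0,"claw":1},{"x":0,"y":0,"z":0.015,"wx":0,"wy":0,"wz":0,"claw":1},{"x":0,"y":0,"z":0.02,"wx":0,"wy":0,"wz":0,"claw":1},{"x":0,"y":0,"z":0.025,"wx":0,"wy":0,"wz":0,"claw":1},{"x":0,"y":0,"z":0.03,"wx":0,"wy":0,"wz":0,"claw":1},{"x":0,"y":0,"z":0.03,"wx":0,"wy":0,"wz":0,"claw":1},{"x":0,"y":0,"z":0.03,"wx":0,"wy":0,"wz":0,"claw":1},{"x":0,"y":0,"z":0.03,"wx":0,"wy":0,"wz":0,"claw":1}])

```text
time: 46.0
tool_pos: [0.5004, -0.0164, 0.0036]
tool_rot: [-0.0, -0.001, 1.0, -0.0]
contact_force: [-3.7, -0.4, -0.1]
gripper_width: 0.773
```

Request:
step_arm(rows=[{"x":0,"y":0,"z":0.003,"wx":0,"wy":0,"wz":0,"claw":1},{"x":0,"y":0,"z":0.003,"wx":0,"wy":0,"wz":0,"claw":-0.8},{"x":0,"y":0,"z":0.003,"wx":0,"wy":0,"wz":0,"claw":-1},{"x":0,"y":0,"z":0.003,"wx":0,"wy":0,"wz":0,"claw":-1},{"x":0,"y":0,"z":0.003,"wx":0,"wy":0,"wz":0,"claw":-1},{"x":0,"y":0,"z":-0.1,"wx":0,"wy":0,"wz":0,"claw":-1},{"x":0,"y":0,"z":-0.4,"wx":0,"wy":0,"wz":0,"claw":-1},{"x":0,"y":0,"z":-0.9,"wx":0,"wy":0,"wz":0,"claw":-1}])

```text
time: 47.0
tool_pos: [0.4989, -0.0161, 0.093]
tool_rot: [-0.002, -0.001, 1.0, 0.0]
contact_force: [0.9, -0.6, -0.7]
gripper_width: 1.0
```

Request:
step_arm(rows=[{"x":0.2,"y":0,"z":-0.3,"wx":0,"wy":0,"wz":0,"claw":-1},{"x":0.4,"y":0,"z":-0.6,"wx":0,"wy":0,"wz":0,"claw":-1},{"x":0.6,"y":0,"z":-0.9,"wx":0,"wy":0,"wz":0,"claw":-1},{"x":0.8,"y":0,"z":-1,"wx":0,"wy":0,"wz":0,"claw":-1},{"x":0.9,"y":0,"z":-1,"wx":0,"wy":0,"wz":0,"claw":-1},{"x":0.9,"y":0,"z":-1,"wx":0,"wy":0,"wz":0,"claw":-1},{"x":0.9,"y":0,"z":-1,"wx":0,"wy":0,"wz":0,"claw":-1},{"x":0.9,"y":0,"z":-1,"wx":0,"wy":0,"wz":0,"claw":-1}])

```text
time: 48.0
tool_pos: [0.4104, -0.0164, 0.1926]
tool_rot: [-0.001, -0.001, 1.0, 0.0]
contact_force: [0.6, -0.2, -0.3]
gripper_width: 1.0
```

```bash
python3 - <<'E'
from h import *
im=grab_frame("scene")[:,:,::-1]; cv2.imwrite("pics/fin.png",im); cv2.imwrite("pics/fint.png",grab_frame("top")[:,:,::-1])
cv2.imwrite("pics/fin2.png",cv2.resize(im[140:290,130:430],(800,400),interpolation=cv2.INTER_CUBIC)); print(state()['tool_pos'])
E
```

```text
[ 0.41049982 -0.01642201  0.19284819]
```

View pics/fin2.png

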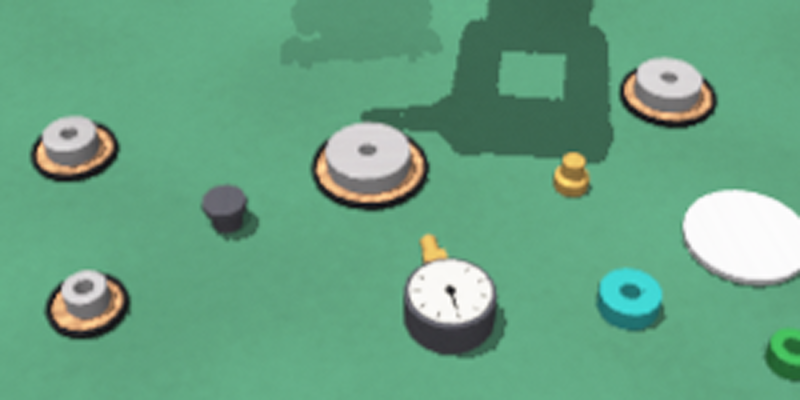

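View pics/fint.png

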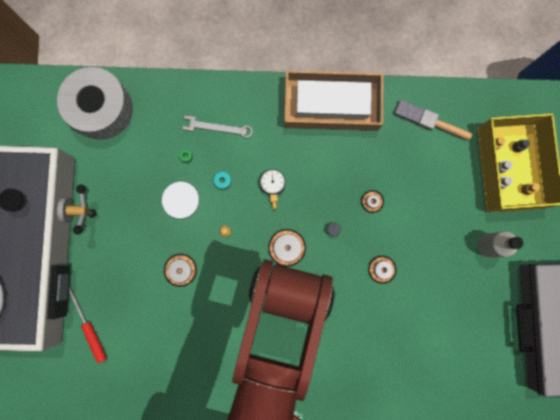

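Each weight looks flat in its own seat. I'll check the centres numerically before handing in.

```bash
python3 - <<'E'
from h import *
S={"32":(.622,-.2275),"44":(.4525,-.2537),"56":(.4365,.2468),"68":(.4997,-.0158)}
t=300/800
H={"32":(84,287),"44":(69,133),"56":(670,77),"68":(368,149)}
im=cv2.imread("pics/fint.png"); hsv=cv2.cvtColor(im,cv2.COLOR_BGR2HSV)
m=cv2.inRange(hsv,(0,0,100),(180,60,255))
cs,_=cv2.findContours(m,cv2.RETR_EXTERNAL,cv2.CHAIN_APPROX_NONE)
for k,s in S.items():
    p=onz("scene",130+H[k][0]*t-.3,140+H[k][1]*t-.3,.022)[:2]
    print(k,"scene err mm",((p-s)*1000).round(1))
    for c in cs:
        if len(c)<15: continue
        (x,y),(a,b),_=metric_fit("top",c,.022)
        if np.hypot(x-s[0]*1000,y-s[1]*1000)<15: print("  top err %.1f %.1f axes %.1f %.1f"%(x-s[0]*1000,y-s[1]*1000,a,b))
d=cv2.absdiff(cv2.imread("pics/top0.png")[160:215,250:300],im[160:215,250:300]); print("gauge diff",d.max(),d.mean())
E
```

```text
32 scene err mm [2.  1.4]
  top err -2.3 1.7 axes 29.8 31.5
44 scene err mm [ 2.3 -0.3]
  top err -1.3 -0.5 axes 42.2 43.2
56 scene err mm [ 2.1 -0.9]
  top err -3.0 -1.5 axes 53.2 54.5
68 scene err mm [ 1.9 -1. ]
  top err -1.8 -0.8 axes 65.8 66.1
gauge diff 16 5.819636363636364
```

```bash
python3 -c "
from plant import *
print(job_done())"
```

```text
the job is handed in; nothing more can be done
None
```

All four ring weights are off the carrier plate and back in their own seats, each set down with the gripper and released. I handed the job in at about 48 s of the 99 s allowed; it reports no verdict.

- **Placement:** In the last pictures each weight looks flat inside its rim. Its centre is within about 3.5 mm of the seat's centre in both views, against a limit of 10.5 mm. The two cameras disagree by about 3–5 mm along x: the scene view reads about +2 mm and the top view about −1 to −3 mm.
- **Not measured:** I judged tilt and final height by eye from the pictures. When I released them, only weight_32 and weight_68 had shown contact in the force readings. Weight_44 and weight_56 were lowered a last 1.7 mm or so and released without a separate contact reading, so any drop was small.
- **Gauge and look-alikes:** The gauge shows no visible shift in the top view, and I never moved the arm to the green or turquoise rings.
- **End state:** The arm is clear of everything, with the gripper open.

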